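Make up the guest kit and the repair kit on the hall console

ROBOT

A 6-joint arm with a two-finger parallel gripper is mounted at the origin on the work surface. World frame = base frame: x ahead of the robot, y to its left, z up, the work surface at z = 0. Lengths are in m, angles in rad, forces in N, time in s.
With the tool pointing down it reaches from about 0.35 to 1 m from the base axis. Payload 7.1 kg.
Tool frame: the origin (TCP) lies on the centre line of the jaws, within the pads' length; the fingertips stand 22 mm ahead of it and the grasp point (between the pads) lies 3 mm ahead of it; z points along the fingers, y is the line along which they close (so a half turn about z gives the same grasp; the last joint's range is limited). The gripper opens to 85 mm and grips with 20 to 120 N. Pads are 22 mm wide; open, the fingers measure 114 mm over their backs; the gripper's body (76 mm by 85 mm) begins 54 mm behind the grasp point. The pads swing forward as they close: fully open they stand 13 mm farther back than shut.
Start: joints at [-1.281, 0.423, 1.63, -0, 1.089, -0.019], TCP at [0.19, -0.595, 0.221] pointing down, gripper open.
Joint ranges: [-3, 3], [-0.9, 2.11], [0.09, 2.58], [-1.31, 4.45], [0.11, 2.69], [-2.54, 2.54]. Speed limits (rad/s): [2.39, 2.39, 3.01, 3.14, 3.14, 3.14].

INTERFACE

Orientations are given as a rotation vector (axis times angle).
In Python, from rig import ctrl gives the robot as it stands. The module is installed in compiled form; this text tells all that it offers.
- The arm moves only by the tool servo_tool, never from a script. Its argument "commands" is a list of rows, each an object of numbers: "tx", "ty", "tz": the shift along the tool's x, y, z normalised to -1 to 1, where 1 is 150 mm; "ax", "ay", "az": the turn, a rotation vector about the tool's x, y, z normalised to -1 to 1, where 1 is 180 degrees; "gripper": the opening, from 0 (shut) to 1 (fully open). A call has 1 to 12 rows; each row is the pose to reach, as a shift and turn from the pose commanded when the call began, along the tool's axes at that moment, turning the shorter way round; what a row does not reach only later rows make up. A row lasts 1/10 s, in which the tool goes at most 50 mm and 8.59 degrees, less where a joint would pass 70% of its speed; a pose out of reach is approached as far as the arm can. A call with a number of a shift or a turn outside -1 to 1 is refused whole. A call with a gripper value outside its range is refused whole. The fingers move at their own pace and stop on an object; the grip force is fixed at half the most. Time passes only in rows, so rows that repeat a pose let the fingers close. It gives the time, the measured TCP pose, the force, the opening and the grip force at its end, in the units of the state.
- ctrl.observe(): the state, without advancing time (a new reading comes with each control period).
- ctrl.snapshot(name): name is "scene" or "top"; returns (picture, depth): 420x560x3 uint8, red, green, blue; 420x560 float32, m along the optical axis (not along the pixel's ray), 0 where there is no reading.
- ctrl.calibration(name): a dict with "vfov" (degrees; the focal length in pixels is half the picture's height over the tangent of half this angle, whatever the lens; pixels are square), "cx", "cy" (the principal point, pixels), "world_from_camera" (4x4, takes a point from camera to world coordinates). Camera axes: x right, y up, looking along -z (the intrinsics and any distortion apply to the point x, -y, -z); pixel columns grow to the right and rows downward; lengths in m; the calibration is good to about 2 mm. A picture is of the moment at which its call begins. calibration takes no time and is no camera call.
- ctrl.hand_in(): hands the job in; it is judged then, once.
Trained networks look in the newest picture that a camera, given by its name, has taken for a name from the list of things; names that differ only in an ending like _2 or _b are one class to them, and where a whole thing is asked for, a point or a joint stands for the part that bears it (a point fixed in the world has none). Each returns a list of dicts, best first, with "p" (0 to 1); they miss things now and then, are a little off and sometimes report something else, mostly with a low value. They report only what shows in the picture. A call takes as long as a camera call. They do not tell look-alikes from the thing itself.
- ctrl.boxes_of(thing, camera): "xy" ([column, row] in pixels, amid what is visible of it).
- ctrl.landmark_of(thing, camera): "xy" ([column, row] in pixels: a listed point, or the origin of a listed thing).
The state is a dict: "time_s": time; "qpos": joint angles; "qd": joint speeds; "joint_torque": joint torques, N m; "tool_pos": TCP position; "tcp_rot": TCP orientation; "ft_force": force on the tool from outside, world axes, zero at the start; "moment": the same for the moment, N m; "width": opening from 0.0 (shut) to 1.0 (fully open); "gripper_force": force on a finger pad.
Only numpy, scipy, OpenCV 4.12 (cv2) and the standard library are available. Lean on these libraries where they do the work, as an engineer would, in place of code of your own. Each camera call takes 0.05 s, during which the arm holds its last target. There are 200 camera calls.

TASK

Make up the two kits on the console. Guest kit, in the white tray: lay the bunch of keys flat in the felt-floored compartment and stand the green access card upright, fully down, in the empty middle slot of the rack. Repair kit, in the bamboo tray: lay the red multi-tool case flat in the wide compartment and the aluminium torch flat in the narrow one, lengthwise; leave the orange card in its stand and the paperweight where it is.

Things in the scene. Friction and masses are not known exactly. Their poses are not given: they have to be found in the camera images.
- case: Loose red plastic multi-tool case, a block 100 (x) x 48 (y) x 30 (z) mm lying flat, with a grey snap latch on its +x end. Origin: centre of its underside; z up. Grip it across its 48 mm width (along y). 110 to 230 g.
- torch: Loose aluminium lighter-shaped torch, a flat bar 80 (x) x 30 (y) x 22 (z) mm lying flat, lens at its +x end, small black button on top. Origin: centre of its underside; z up. Grip it across its 30 mm width. 60 to 130 g.
- keys: Loose rigid bunch lying flat, 93 mm long (x), up to 30 wide: a black fob block 40 (x) x 22 (y) x 16 (z) mm with a steel plate on top, a steel ring, two brass keys fanned towards +x. Origin: level with the underside; the fob's centre is at x = -25 mm, y = 0, its end at x = -45, the key tips at x = +48 mm; z up. Grip the fob across its 22 mm width (along y). 40 to 85 g.
- card_green: Loose green hard-shell access card, 58 (x) wide, 8 (y) thick, 90 (z) mm tall, faces alike, standing upright in a wooden stand (84 x 44 x 28 mm high, fixed). Origin: middle of its bottom edge, 6 mm above the table at the start; z up. Its lowest 22 mm are in the stand's slot; it lifts straight out. Grip its top 22 mm across its thickness (along y). 25 to 50 g.
- card_orange: Orange access card of the same shape and size, standing in the same kind of stand. Not wanted: it stays there.
- paperweight: Green glass paperweight, a low dome 64 mm across and 40 mm high, loose. It stays where it is. Origin: centre of its underside.
- guest_tray: White guest tray, fixed, 190 (x) x 130 (y) mm, rim 4 mm thick, top at z = 12 mm. Origin: centre of its underside on the table; z up. On its -x side is the open key compartment with a grey felt floor at z = 4 mm, clear from x = -91 to +2 and y = -61 to +61 mm, centre x = -46 mm; the keys lie along y. On its +x side is a black card rack with three slots along y.
- rack_slot (a point): Middle of the floor of the guest tray's empty middle slot, 4 mm above the table; axes as the tray's, at x = 48, y = 0 in it. The slot runs along y, 90 mm long; it is 11 mm wide (x) to 22 mm above its floor, then flares to 25 mm wide at 38 mm. Fixed blue and yellow cards, 5 mm thick and 86 mm along y, stand at x = -30 and +30 mm, tops 54 mm above this floor.
- bamboo_tray: Bamboo tray, pale wood, cork floors, fixed, 148 (x) x 130 (y) mm; rim and divider 4 mm thick, tops at z = 12 mm; floors at z = 4 mm. Origin: centre of its underside on the table; z up. Divider along y at x = 8 mm. Wide compartment clear from x = -70 to +6 mm (centre -32), narrow one from x = 10 to 70 mm (centre 40); both y = -61 to +61 mm. Things lie along the tray's y.
Mind the look-alikes: they are no part of the job. Several things have the shape of the card_green; the one meant has the colours described above.

How it is judged:
By the outcome, as a careful person would: the job done as asked, in the order asked, and still so for the second after the job is handed in, with the robot touching nothing.
It also fails if it takes over 102 s, if anything falls off the work surface, if the arm or the gripper's body presses on something with over 40 N, if the wrist force passes 120 N, or if a joint passes its speed limit or range.

## Working session

There is one attempt and no reset: what is moved stays moved. The work goes in short steps, Python scripts to look and compute and a tool call to move; the robot and the scene stay as the last step left them, time stands still between calls to the robot, and variables do not carry over. Pictures are saved under pics/ and viewed, at most 14 in all, crops included, and the job is handed in when it is done.

Besides the shell and the picture viewer there is one more tool, called after ">>>" as a command line: name --argument value ..., lists and objects as JSON in quotes. servo_tool: Moves the arm, as the interface text tells. Scaled input: -1 to 1 covers 150 mm each way for a shift and 180 degrees each way for a turn. Its arguments: {"type":"object","properties":{"commands":{"type":"array"}},"required":["commands"]}

```bash
mkdir -p pics; ls; cat > h.py <<'E'
import numpy as np, cv2
from rig import ctrl
def K(n):
    c=ctrl.calibration(n); f=210/np.tan(np.radians(c["vfov"])/2); return c,f
def ray(n,uv):
    c,f=K(n); T=np.array(c["world_from_camera"])
    d=np.array([(uv[0]-c["cx"])/f,-(uv[1]-c["cy"])/f,-1.0]); return T[:3,3],T[:3,:3]@d
def atz(n,uv,z):
    o,d=ray(n,uv); return o+d*(z-o[2])/d[2]
def atd(n,uv,dep):
    o,d=ray(n,uv); return o+d*dep
def cloud(n,dep):
    c,f=K(n); T=np.array(c["world_from_camera"]); v,u=np.mgrid[0:420,0:560]
    P=np.stack([(u-c["cx"])/f*dep,-(v-c["cy"])/f*dep,-dep],-1); return P@T[:3,:3].T+T[:3,3]
E
python3 - <<'E'
from h import *
np.set_printoptions(precision=3,suppress=True)
for n in("scene","top"):
    p,d=ctrl.snapshot(n); cv2.imwrite(f"pics/{n}0.png",p[:,:,::-1]); np.savez(f"{n}0.npz",p=p,d=d)
    c=ctrl.calibration(n); print(n,{k:c[k] for k in c if k!="world_from_camera"}); print(np.array(c["world_from_camera"]))
    for t in "case torch keys card_green card_orange paperweight guest_tray rack_slot bamboo_tray".split():
        b=[(np.round(x["xy"]).tolist(),round(x["p"],2)) for x in ctrl.boxes_of(t,n)]
        l=[(np.round(x["xy"],1).tolist(),round(x["p"],2)) for x in ctrl.landmark_of(t,n)]
        print(t,b,l)
print(ctrl.observe())
E
```

```text
pics
scene {'vfov': 55.68585185898364, 'cx': 284.7530366012406, 'cy': 211.27363367589828}
[[-0.876 -0.389  0.283  0.791]
 [ 0.481 -0.688  0.543  0.437]
 [-0.016  0.612  0.791  0.698]
 [ 0.     0.     0.     1.   ]]
case [([354.0, 254.0], 0.63)] [([353.6, 258.0], 0.72)]
torch [([283.0, 289.0], 0.76)] [([282.5, 290.8], 0.65)]
keys [([241.0, 191.0], 0.76)] [([237.4, 194.2], 0.78)]
card_green [([321.0, 197.0], 0.83), ([359.0, 183.0], 0.82), ([188.0, 177.0], 0.67), ([244.0, 192.0], 0.49)] [([322.7, 213.4], 0.94), ([192.7, 189.3], 0.85), ([358.1, 197.0], 0.61), ([239.8, 132.3], 0.37)]
card_orange [([293.0, 156.0], 0.62)] [([294.6, 173.2], 0.73)]
paperweight [([255.0, 235.0], 0.75)] [([257.7, 236.0], 0.88)]
guest_tray [([255.0, 130.0], 0.71)] [([259.4, 129.0], 0.83)]
rack_slot [([255.0, 127.0], 0.73)] [([236.3, 133.5], 0.89)]
bamboo_tray [([422.0, 344.0], 0.59)] [([417.4, 345.4], 0.74), ([237.1, 133.3], 0.19)]
top {'vfov': 55.187163434242755, 'cx': 282.32552979090315, 'cy': 213.6338535264602}
[[-0.106  0.974 -0.199  0.351]
 [-0.994 -0.103  0.025  0.019]
 [ 0.004  0.201  0.98   0.957]
 [ 0. 
[... 428 characters left out ...]
.0, 176.0], 0.68)] [([279.9, 177.2], 0.64)]
guest_tray [([414.0, 228.0], 0.71)] [([411.8, 228.9], 0.92)]
rack_slot [([412.0, 228.0], 0.55)] [([410.8, 207.4], 0.92)]
bamboo_tray [([143.0, 257.0], 0.9)] [([143.0, 254.7], 0.95), ([278.3, 239.0], 0.36)]
{'time_s': 1.9, 'qpos': array([-1.281,  0.423,  1.63 , -0.   ,  1.089, -0.019]), 'qd': array([-0.001, -0.   , -0.   , -0.001,  0.001, -0.001]), 'joint_torque': array([  0.001, -55.734, -28.214,   0.   ,   0.001,  -0.   ]), 'tool_pos': array([ 0.19 , -0.595,  0.221]), 'tcp_rot': array([ 3.104,  0.483, -0.   ]), 'ft_force': array([-0.291,  0.236,  0.685]), 'moment': array([-0.014, -0.013,  0.026]), 'gripper_force': 0.0, 'width': 1.0009031554669716}
```

View pics/scene0.png

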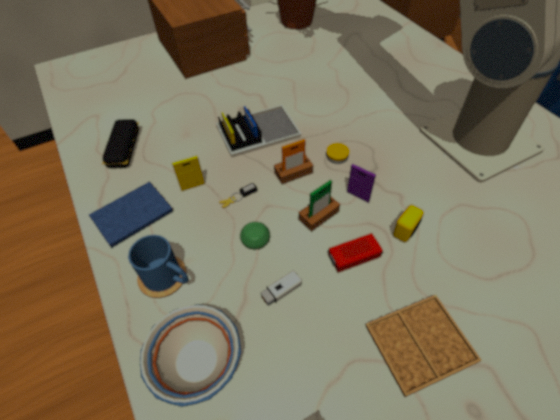

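View pics/top0.png

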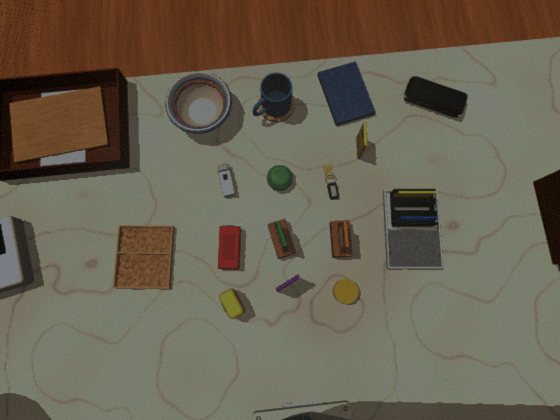

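The scene view shows the green card in its stand at (320,198), the orange one at (293,155), a loose yellow card at (188,172) and a purple one at (361,183). The keys are at (238,195), the case at (355,252), the torch at (282,288), the guest tray at (258,129) and the bamboo tray at (422,344). In the top view the same things are at green (281,235), case (229,247), torch (227,181), keys (332,183), guest tray (413,230) and bamboo tray (144,257).

Next I'll check the lens and depth consistency, and crop to confirm the green card.

```bash
python3 - <<'E'
from h import *
np.set_printoptions(precision=4,suppress=True)
C={}
for n in("scene","top"):
    z=np.load(n+"0.npz"); d=z["d"]; X=cloud(n,d); X[d==0]=np.nan; C[n]=(z["p"],d,X)
    print(n,"zero",(d==0).sum())
    for v in range(30,420,60): print([ "%.4f"%np.nanmedian(X[v-3:v+4,u-3:u+4,2]) for u in range(20,560,65)])
# two-view triangulation of landmarks
lm={"case":((353.6,258),(230.1,247.4)),"torch":((282.5,290.8),(226,182.7)),"keys":((237.4,194.2),(331.6,181.3)),"green":((322.7,213.4),(277.3,237.2)),"orange":((294.6,173.2),(338.8,238.2)),"pw":((257.7,236),(279.9,177.2)),"guest":((259.4,129),(411.8,228.9)),"slot":((236.3,133.5),(410.8,207.4)),"bamboo":((417.4,345.4),(143,254.7))}
for k,(a,b) in lm.items():
    o1,d1=ray("scene",a);o2,d2=ray("top",b)
    s=np.linalg.lstsq(np.stack([d1,-d2],1),o2-o1,rcond=None)[0]; p,q=o1+s[0]*d1,o2+s[1]*d2
    print(k,(p+q)/2,"gap mm",1000*np.linalg.norm(p-q),"z0:",atz("scene",a,0)[:2],atz("top",b,0)[:2])
a=C["scene"][0][130:230,270:390]; b=C["top"][0][200:300,250:370]
cv2.imwrite("pics/crop.png",cv2.resize(np.hstack([a,b]),None,fx=3.3,fy=4,interpolation=cv2.INTER_CUBIC)[:,:,::-1])
E
```

```text
scene zero 979
['-0.1695', '-0.2357', '-0.3100', '0.1210', '0.0003', '0.0005', '0.0001', '0.3309', '0.3653']
['-0.4276', '0.0009', '0.0002', '0.0009', '0.0004', '0.0002', '0.0002', '0.1571', '0.1880']
['-0.7423', '0.0008', '0.0008', '0.0005', '0.0015', '0.0207', '0.0001', '0.0226', '0.0108']
['-0.7498', '0.0004', '0.0163', '0.0004', '0.0003', '0.0002', '0.0578', '0.0000', '-0.0004']
['-0.7489', '-0.7492', '0.0871', '0.0006', '-0.0000', '0.0049', '-0.0000', '-0.0001', '-0.0002']
['-0.7485', '-0.7484', '0.0574', '0.0284', '0.0002', '-0.0002', '0.0079', '-0.0003', '-0.0005']
['-0.7497', '-0.7502', '0.0578', '0.0588', '-0.0001', '-0.0003', '0.0055', '-0.0005', '-0.0004']
top zero 934
['-0.7451', '-0.7479', '-0.7488', '-0.7472', '-0.7491', '-0.7471', '-0.7492', '-0.7493', '-0.7487']
['0.0082', '0.0142', '0.0012', '0.0325', '0.0165', '0.0170', '0.0408', '0.0011', '0.0003']
['0.0157', '0.0116', '0.0012', '0.0011', '0.0011', '0.0008', '0.0005', '0.0007', '0.0008']
['0.0011', '0.0009', '0.0009', '0.0008', '0.0005', '0.0005', '0.0343', '0.0006', '0.0037']
['0.0484', '0.0004', '0.0051', '0.0009
[... 385 characters left out ...]
 z0: [0.638  0.1252] [0.6383 0.1247]
keys [ 0.6133 -0.1346  0.0053] gap mm 0.6558702839879459 z0: [ 0.6121 -0.1393] [ 0.6145 -0.1353]
green [0.4839 0.0155 0.0224] gap mm 7.399393909452906 z0: [0.4712 0.0044] [0.4898 0.0127]
orange [ 0.469  -0.1312  0.0037] gap mm 6.526302972588475 z0: [ 0.4651 -0.1315] [ 0.4719 -0.134 ]
pw [ 0.6299 -0.0057  0.0157] gap mm 9.22205391601546 z0: [ 0.6231 -0.0122] [ 0.6384 -0.0092]
guest [ 0.4729 -0.3076  0.01  ] gap mm 4.089390737496729 z0: [ 0.467  -0.3165] [ 0.4758 -0.3125]
slot [ 0.5293 -0.3179  0.0092] gap mm 5.8924479923929844 z0: [ 0.5276 -0.3308] [ 0.5286 -0.3192]
bamboo [0.4821 0.3335 0.0017] gap mm 2.0181087747742157 z0: [0.4821 0.3325] [0.4817 0.3349]
```

View pics/crop.png

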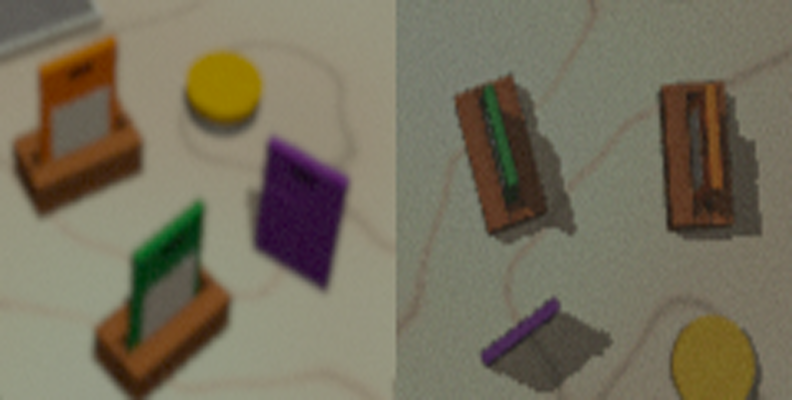

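Candidates, by scene pixels: green in a stand (321,200), orange in a stand (293,155), purple loose (361,183) and yellow loose (188,172). Only (321,200) is green with a pale panel and stands in a wooden stand, so that is card_green, and the crop confirms it.

Now I'll get exact poses from both clouds.

```bash
cat > pose.py <<'E'
from h import *
np.set_printoptions(precision=4,suppress=True)
def load(n):
    z=np.load(n+"0.npz"); d=z["d"]; X=cloud(n,d); X[d==0]=np.nan
    return X,cv2.cvtColor(z["p"],cv2.COLOR_RGB2HSV).astype(int)
def rect(P):
    (c,s,a)=cv2.minAreaRect((P[:,:2]*1000).astype(np.float32))
    if s[0]<s[1]: s=(s[1],s[0]);a-=90
    return np.round(c,1),np.round(s,1),round((a+90)%180-90,1)
if __name__=="__main__":
  R={"case":(.477,.129,.07,.024,.036),"torch":(.638,.125,.06,.015,.03),"keys":(.613,-.137,.07,.006,.025),"fob":(.613,-.137,.07,.011,.025),"green":(.482,.015,.06,.075,.11),"gstand":(.482,.015,.06,.018,.032),"orange":(.468,-.132,.06,.075,.11),"ostand":(.468,-.132,.06,.018,.032),"purple":(.41,-.01,.08,.06,.11),"guest":(.474,-.314,.13,.0085,.016),"rackcards":(.529,-.319,.07,.044,.07),"rack":(.529,-.319,.09,.02,.09),"bamboo":(.482,.3345,.12,.0085,.016),"pw":(.632,-.008,.05,.01,.05)}
  for n in("scene","top"):
    X,H=load(n)
    for k,(x,y,r,z0,z1) in R.items():
        m=(np.hypot(X[...,0]-x,X[...,1]-y)<r)&(X[...,2]>z0)&(X[...,2]<z1)
        if k=="green": m&=(abs(H[...,0]-65)<25)
        m=cv2.morphologyEx(m.astype(np.uint8),cv2.MORPH_OPEN,np.ones((2,2))).astype(bool)
        P=X[m]
        if len(P)>5: print(n,k,len(P),*rect(P),"z med/95",np.percentile(P[:,2],[50,95]),"mean",P[:,:2].mean(0))
E
python3 pose.py
```

```text
scene case 1073 [469.7 132.6] [112.8  40.9] -11.8 z med/95 [nan nan] mean [nan nan]
scene torch 624 [636.2 123.3] [88.  24.2] 15.1 z med/95 [nan nan] mean [nan nan]
scene keys 162 [ 587.5 -134.7] [47.1 14.7] 32.0 z med/95 [nan nan] mean [nan nan]
scene fob 127 [ 585.  -129.4] [45.  18.4] 6.3 z med/95 [nan nan] mean [nan nan]
scene green 217 [455.4 -22.8] [134.2   7. ] 34.9 z med/95 [nan nan] mean [nan nan]
scene gstand 493 [475.4   7.4] [101.9  41.4] 8.1 z med/95 [0.0273 0.03  ] mean [0.4895 0.017 ]
scene orange 221 [ 430.1 -160.8] [142.8  35.7] 37.9 z med/95 [nan nan] mean [nan nan]
scene ostand 402 [ 461.9 -131. ] [99.8 44.9] -0.1 z med/95 [0.0274 0.03  ] mean [ 0.4732 -0.1224]
scene purple 490 [392.2 -17.8] [177.   87.3] -10.4 z med/95 [nan nan] mean [nan nan]
scene guest 386 [ 472.2 -308. ] [196.3 133.3] -6.0 z med/95 [nan nan] mean [nan nan]
scene rackcards 179 [ 514.5 -342.8] [157.5  76.5] 78.1 z med/95 [0.056  0.0596] mean [ 0.5221 -0.3079]
scene rack 973 [ 513.1 -342.4] [159.7  99. ] 83.3 z med/95 [nan nan] mean [nan nan]
scene bamboo 1112 [472.9 334. ] [156.9 128.6] -6.8 z m
[... 595 characters left out ...]
 [nan nan] mean [nan nan]
top orange 135 [ 472.  -142.3] [65.7 21.9] -2.6 z med/95 [0.0951 0.0982] mean [ 0.4669 -0.138 ]
top ostand 432 [ 467.9 -142.4] [98.5 40.3] -28.3 z med/95 [nan nan] mean [nan nan]
top purple 186 [nan nan] [0. 0.] 0.0 z med/95 [nan nan] mean [nan nan]
top guest 418 [ 474.8 -315.4] [191.6 137.6] -6.1 z med/95 [nan nan] mean [nan nan]
top rackcards 276 [ 508.2 -338.2] [128.   52.6] -57.7 z med/95 [nan nan] mean [nan nan]
top rack 1342 [ 524.8 -323. ] [112.9  87.9] 84.2 z med/95 [nan nan] mean [nan nan]
top bamboo 515 [475.2 330. ] [148.2 130.4] -6.8 z med/95 [0.0092 0.0148] mean [0.4805 0.3312]
top pw 532 [632.7 -10.5] [67.3 51.4] -64.3 z med/95 [nan nan] mean [nan nan]
```

```bash
cat > fit.py <<'E'
from h import *
from scipy import ndimage as ni
from scipy.optimize import minimize
np.set_printoptions(precision=2,suppress=True)
# ortho images (1 mm px) at plane z; montage for sight, and rect fit on height-masked top faces
def ortho(n,p,z,x,y,r):
    c,f=K(n);T=np.linalg.inv(np.array(c["world_from_camera"]))
    g=np.arange(-r,r,.0005); 
    X=np.stack([*np.broadcast_arrays(x-g[:,None],y-g[None,:],z)],-1)  # up=+x, left=+y
    Q=X@T[:3,:3].T+T[:3,3]
    u=c["cx"]+f*Q[...,0]/-Q[...,2]; v=c["cy"]-f*Q[...,1]/-Q[...,2]
    return cv2.remap(p,u.astype(np.float32),v.astype(np.float32),cv2.INTER_CUBIC)
def top(n,f,x,y,r,z0,z1,cond=None):
    z=np.load(f); d=ni.median_filter(z["d"],3); X=cloud(n,d)
    m=(d>0)&(np.hypot(X[...,0]-x,X[...,1]-y)<r)&(X[...,2]>z0)&(X[...,2]<z1)
    if cond: m&=cond(cv2.cvtColor(z["p"],cv2.COLOR_RGB2HSV).astype(int))
    l,k=ni.label(m,np.ones((3,3))); 
    m=l==1+np.argmax(ni.sum(m,l,range(1,k+1)))
    P=X[m]*1000; c=P[:,:2].mean(0); 
    (rc,s,a)=cv2.minAreaRect(P[:,:2].astype(np.float32)); a=a if s[0]>s[1] else a-90
    C=np.cov(P[:,:2].T);w,V=np.linalg.eigh(C); pa=np.degrees(np.arctan2(V[1,1],V[0,1]))
    return len(P),"mean",c,"rect",np.array(rc),np.array(s),"ang",round((a+90)%180-90,1),"pca",round((pa+90)%180-90,1),"size~",np.sqrt(12*w[::-1]),"z",np.median(P[:,2])
if __name__=="__main__":
  red=lambda H:(H[...,1]>120)&((H[...,0]<8)|(H[...,0]>172)); grn=lambda H:(abs(H[...,0]-65)<25)&(H[...,1]>60)
  for n in("scene","top"):
    f=n+"0.npz"
    for k,a in {"case":(.475,.127,.07,.024,.036,red),"torch":(.638,.125,.06,.017,.028),"fob":(.587,-.136,.035,.012,.025),"green":(.482,.01,.06,.086,.11,grn),"gstand":(.482,.005,.05,.023,.033),"orange":(.468,-.14,.06,.088,.11),
     "yel":(.56,-.314,.07,.05,.07,lambda H:(abs(H[...,0]-27)<9)&(H[...,1]>90)),"blue":(.50,-.314,.07,.05,.07,lambda H:(abs(H[...,0]-112)<14)&(H[...,1]>90))}.items():
        try: print(n,k,*top(n,f,*a))
        except Exception as e: print(n,k,e)
    p=np.load(f)["p"]
    O=[ortho(n,p,.020,.475,.127,.075),ortho(n,p,.020,.638,.125,.075),ortho(n,p,.016,.607,-.137,.075),ortho(n,p,.096,.482,.005,.075)]
    O2=[ortho(n,p,.012,.476,-.314,.15),ortho(n,p,.012,.479,.332,.15)]
    M=np.vstack([np.hstack([cv2.resize(o,(200,200)) for o in O]),np.hstack([cv2.resize(o,(400,400)) for o in O2])])
    cv2.imwrite(f"pics/ortho_{n}.png",np.clip(M*1.5,0,255)[:,:,::-1])
E
python3 fit.py
```

```text
scene case 1047 mean [478.13 131.05] rect [475.78 129.51] [ 46.59 100.02] ang -7.4 pca -7.0 size~ [99.12 46.87] z 30.143652404847067
scene torch 604 mean [641.42 125.27] rect [640.87 124.27] [80.41 30.11] ang 6.2 pca 6.6 size~ [78.27 29.02] z 21.729921673292573
scene fob 126 mean [ 589.01 -130.41] rect [ 588.18 -132.25] [21.44 38.97] ang -2.5 pca 2.1 size~ [38.43 20.69] z 15.962969968020214
scene green 145 mean [484.52   6.93] rect [483.76   6.1 ] [56.17  9.37] ang 10.5 pca 10.8 size~ [57.14  8.04] z 94.66068158244867
scene gstand 449 mean [489.08  13.41] rect [483.3    5.13] [85.4 44.7] ang 9.7 pca -0.5 size~ [91.43 37.79] z 27.888960397257414
scene orange 123 mean [ 470.12 -132.41] rect [ 467.82 -133.81] [ 9.04 58.99] ang -3.4 pca -3.4 size~ [57.48  7.7 ] z 94.5779216502738
scene yel 66 mean [ 554.4  -311.66] rect [ 553.22 -315.54] [81.6   5.98] ang 83.9 pca 84.2 size~ [84.36  5.94] z 56.68240569755889
scene blue 56 mean [ 494.58 -303.62] rect [ 494.09 -307.19] [77.13  5.99] ang 84.1 pca 83.9 size~ [80.56  5.85] z 56.4301587830292
top case 870 mean [474.61 127.09] rect [475.26 127.
[... 398 characters left out ...]
] ang 10.7 pca 11.5 size~ [55.98  7.68] z 95.68580938654247
top gstand 525 mean [482.39   3.93] rect [484.07   3.71] [84.61 44.04] ang 11.3 pca 11.9 size~ [87.14 49.36] z 28.628559822690193
top orange 110 mean [ 467.76 -134.66] rect [ 468.13 -134.93] [ 8.68 56.63] ang -2.5 pca -2.2 size~ [56.46  8.67] z 95.42821482758197
top yel 110 mean [ 552.9  -318.76] rect [ 553.08 -318.9 ] [84.88  4.79] ang 83.8 pca 83.9 size~ [85.65  5.19] z 56.962334896631546
top blue 113 mean [ 494.06 -311.58] rect [ 494.17 -312.74] [85.6  5.6] ang 83.4 pca 83.9 size~ [86.46  6.27] z 57.38007316066196[ WARN:0@1.509] global loadsave.cpp:1063 imwrite_ Unsupported depth image for selected encoder is fallbacked to CV_8U.
```

View pics/ortho_top.png

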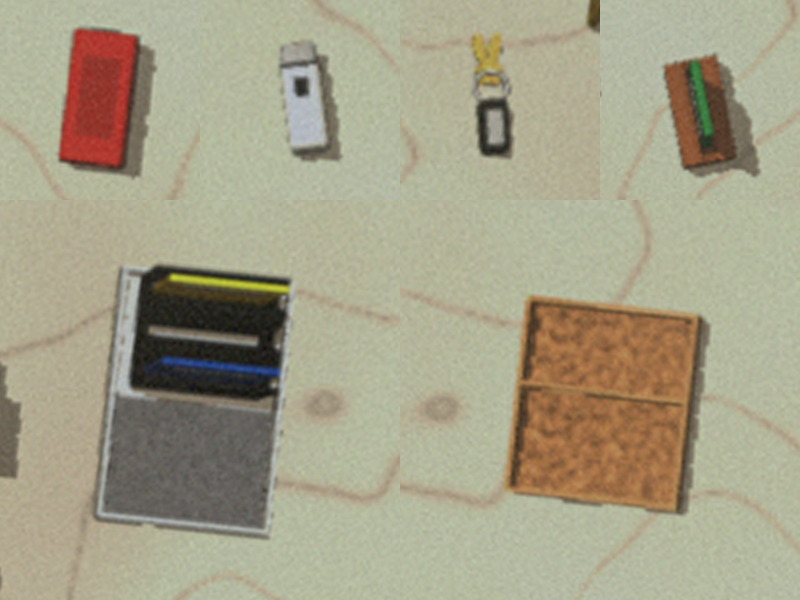

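View pics/ortho_scene.png

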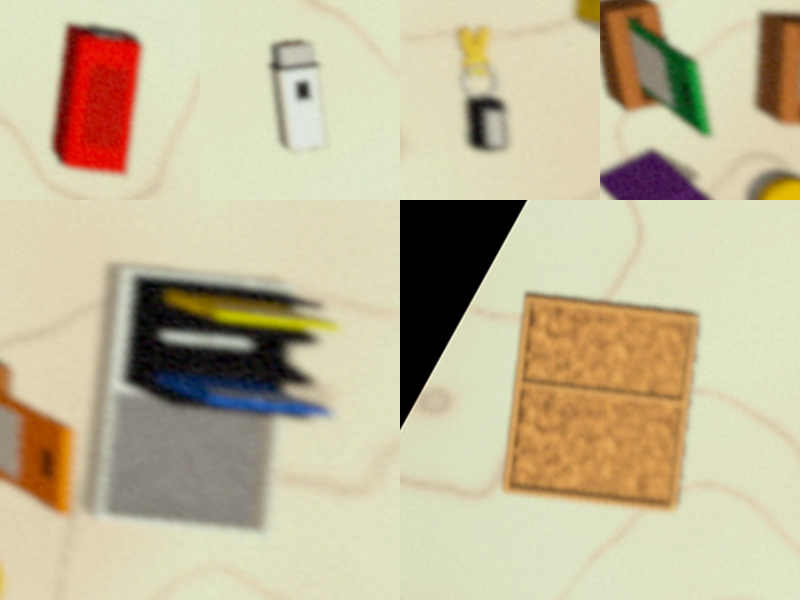

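The networks' landmarks and both clouds agree to about 3 mm, and the measured heights are case 30, torch 22, fob 16 and card top 95.5 mm. The slot lies midway between the yellow and blue cards, at about (0.524, -0.315).

Next is a helper that works out the shifts in tool units.

```bash
cat > to.py <<'E'
import sys,numpy as np
from scipy.spatial.transform import Rotation as R
from rig import ctrl
# usage: to.py x y z psi(deg) [...]: shift/turn in tool units from the measured pose
s=ctrl.observe(); M=R.from_rotvec(s["tcp_rot"]); p=np.array(s["tool_pos"])
m=M.as_matrix(); a=[float(v) for v in sys.argv[1:]]
print("t",round(s["time_s"],2),"pos",p.round(4),"psi",round(np.degrees(np.arctan2(m[1,0],m[0,0])),2),"w",round(s["width"],3),"gf",round(s["gripper_force"],1),"F",np.round(s["ft_force"],1))
for i in range(0,len(a),4):
    q=np.radians(a[i+3]); D=np.array([[np.cos(q),np.sin(q),0],[np.sin(q),-np.cos(q),0],[0,0,-1]])
    print("t*",(m.T@(np.array(a[i:i+3])-p)/.15).round(3),"a*",(R.from_matrix(m.T@D).as_rotvec()/np.pi).round(4))
E
python3 to.py .32 -.46 .22 13 .45 -.30 .22 8 .5885 -.1328 .15 3
```

```text
t 1.9 pos [ 0.19   -0.5954  0.2207] psi 17.69 w 1.001 gf 0.0 F [-0.3  0.2  0.7]
t* [ 1.1   -0.597  0.005] a* [-0.      0.      0.0261]
t* [ 2.25  -1.349  0.005] a* [0.     0.     0.0539]
t* [ 3.469 -2.131  0.471] a* [0.     0.     0.0816]
```

>>> servo_tool --commands '[{"tx": 1, "ty": -0.61, "tz": 0, "az": 0, "gripper": 1}, {"tx": 1, "ty": -0.61, "tz": 0, "az": 0, "gripper": 1}, {"tx": 1, "ty": -0.61, "tz": 0, "az": 0, "gripper": 1}, {"tx": 1, "ty": -0.61, "tz": 0, "az": 0, "gripper": 1}]'

```text
schema error: expected keys tx, ty, tz, ax, ay, az, gripper
```

>>> servo_tool --commands '[{"tx": 1, "ty": -0.61, "tz": 0, "az": 0, "gripper": 1}, {"tx": 1, "ty": -0.61, "tz": 0, "az": 0, "gripper": 1}, {"tx": 1, "ty": -0.61, "tz": 0, "az": 0, "gripper": 1}, {"tx": 1, "ty": -0.61, "tz": 0, "az": 0, "gripper": 1}]'

```text
schema error: expected keys tx, ty, tz, ax, ay, az, gripper
```

>>> servo_tool --commands '[{"tx": 1, "ty": -0.61, "tz": 0, "az": 0.08, "gripper": 1}, {"tx": 1, "ty": -0.61, "tz": 0, "az": 0.08, "gripper": 1}, {"tx": 1, "ty": -0.61, "tz": 0.2, "az": 0.08, "gripper": 0.7}, {"tx": 1, "ty": -0.61, "tz": 0.2, "az": 0.08, "gripper": 0.7}, {"tx": 1, "ty": -0.61, "tz": 0.2, "az": 0.08, "gripper": 0.7}]'

```text
schema error: expected keys tx, ty, tz, ax, ay, az, gripper
```

```bash
python3 to.py .5885 -.1328 .06 3 .5885 -.1328 .024 3
```

```text
t 1.9 pos [ 0.19   -0.5954  0.2207] psi 17.69 w 1.001 gf 0.0 F [-0.3  0.2  0.7]
t* [ 3.469 -2.131  1.071] a* [0.     0.     0.0816]
t* [ 3.469 -2.131  1.311] a* [0.     0.     0.0816]
```

>>> servo_tool --commands '[{"tx": 1, "ty": -0.61, "tz": 0, "ax": 0, "ay": 0, "az": 0, "gripper": 1}, {"tx": 1, "ty": -0.61, "tz": 0, "ax": 0, "ay": 0, "az": 0, "gripper": 1}, {"tx": 1, "ty": -0.61, "tz": 0, "ax": 0, "ay": 0, "az": 0, "gripper": 1}, {"tx": 1, "ty": -0.61, "tz": 0, "ax": 0, "ay": 0, "az": 0, "gripper": 1}]'

```text
time_s: 2.3
tool_pos: [0.3066, -0.4599, 0.2207]
tcp_rot: [-3.103, -0.485, -0.0]
ft_force: [0.2, -0.7, -0.2]
width: 1.003
gripper_force: 0.0
```

>>> servo_tool --commands '[{"tx": 1, "ty": -0.61, "tz": 0, "ax": 0, "ay": 0, "az": 0, "gripper": 1}, {"tx": 1, "ty": -0.61, "tz": 0, "ax": 0, "ay": 0, "az": 0, "gripper": 1}, {"tx": 1, "ty": -0.61, "tz": 0, "ax": 0, "ay": 0, "az": 0, "gripper": 1}, {"tx": 1, "ty": -0.61, "tz": 0, "ax": 0, "ay": 0, "az": 0, "gripper": 1}]'

```text
time_s: 2.7
tool_pos: [0.422, -0.3273, 0.221]
tcp_rot: [-3.104, -0.486, -0.001]
ft_force: [0.4, -0.8, 0.8]
width: 0.997
gripper_force: 0.0
```

>>> servo_tool --commands '[{"tx": 1, "ty": -0.61, "tz": 0, "ax": 0, "ay": 0, "az": 0.08, "gripper": 1}, {"tx": 1, "ty": -0.61, "tz": 0, "ax": 0, "ay": 0, "az": 0.08, "gripper": 1}, {"tx": 1, "ty": -0.61, "tz": 0.2, "ax": 0, "ay": 0, "az": 0.08, "gripper": 0.7}, {"tx": 1, "ty": -0.61, "tz": 0.2, "ax": 0, "ay": 0, "az": 0.08, "gripper": 0.7}, {"tx": 1, "ty": -0.61, "tz": 0.2, "ax": 0, "ay": 0, "az": 0.08, "gripper": 0.7}, {"tx": 1, "ty": -0.61, "tz": 0.2, "ax": 0, "ay": 0, "az": 0.08, "gripper": 0.7}]'

```text
time_s: 3.3
tool_pos: [0.5353, -0.1964, 0.1903]
tcp_rot: [-3.14, -0.093, 0.002]
ft_force: [0.3, -0.2, 0.4]
width: 0.699
gripper_force: 0.0
```

```bash
python3 to.py .5885 -.1328 .06 3 .5885 -.1328 .024 3
```

```text
t 3.3 pos [ 0.5353 -0.1964  0.1903] psi 3.41 w 0.699 gf 0.0 F [ 0.3 -0.2  0.4]
t* [ 0.38  -0.402  0.869] a* [-0.0001  0.0003  0.0023]
t* [ 0.38  -0.402  1.109] a* [-0.0001  0.0003  0.0023]
```

>>> servo_tool --commands '[{"tx": 0.38, "ty": -0.4, "tz": 0.2, "ax": 0, "ay": 0, "az": 0, "gripper": 0.7}, {"tx": 0.38, "ty": -0.4, "tz": 0.2, "ax": 0, "ay": 0, "az": 0, "gripper": 0.7}, {"tx": 0.38, "ty": -0.4, "tz": 0.87, "ax": 0, "ay": 0, "az": 0, "gripper": 0.7}, {"tx": 0.38, "ty": -0.4, "tz": 0.87, "ax": 0, "ay": 0, "az": 0, "gripper": 0.7}, {"tx": 0.38, "ty": -0.4, "tz": 0.87, "ax": 0, "ay": 0, "az": 0, "gripper": 0.7}, {"tx": 0.38, "ty": -0.4, "tz": 0.87, "ax": 0, "ay": 0, "az": 0, "gripper": 0.7}]'

```text
time_s: 3.9
tool_pos: [0.5881, -0.1349, 0.0605]
tcp_rot: [-3.14, -0.088, 0.003]
ft_force: [0.6, -0.9, 1.0]
width: 0.7
gripper_force: 0.0
```

```bash
python3 to.py .5885 -.1328 .024 3; python3 - <<'E'
from h import *
o=[]
for n,(u,v) in(("scene",(241,185)),("top",(332,184))):
    p,d=ctrl.snapshot(n); o.append(cv2.resize(p[v-40:v+40,u-40:u+40],(400,400),interpolation=cv2.INTER_CUBIC))
cv2.imwrite("pics/k1.png",np.hstack(o)[:,:,::-1])
E
```

```text
t 3.9 pos [ 0.5881 -0.1349  0.0605] psi 3.22 w 0.7 gf 0.0 F [ 0.6 -0.9  1. ]
t* [ 0.004 -0.014  0.244] a* [-0.0001  0.0005  0.0012]
```

View pics/k1.png

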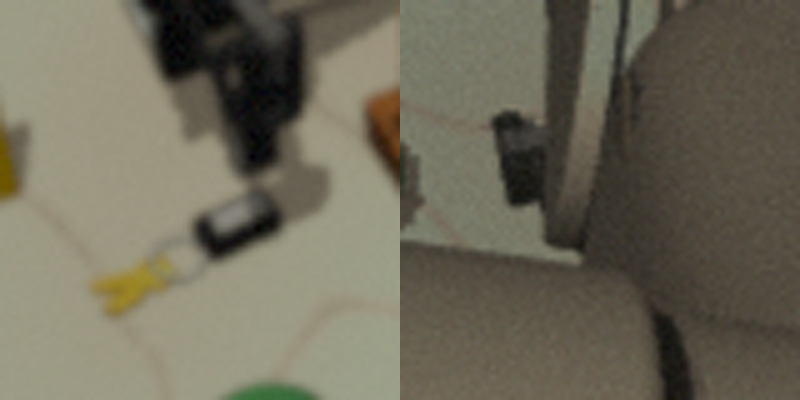

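The crop shows the fob at its centre (about pixel (244,189)) with the fingers above and behind it. To be sure they line up, I'll project where the fingertips should appear.

```bash
python3 - <<'E'
from h import *
def px(n,X):
    c,f=K(n);T=np.linalg.inv(np.array(c["world_from_camera"]));q=T[:3,:3]@X+T[:3,3];return np.array([c["cx"]+f*q[0]/-q[2],c["cy"]-f*q[1]/-q[2]])
for s in(-1,1):
  for z in(.045,.08): print(s,z,((px("scene",np.array([.588,-.135+s*.037,z]))-(201,145))*5).round())
print(((px("scene",np.array([.5885,-.1328,.016]))-(201,145))*5).round())
E
```

```text
-1 0.045 [189. 114.]
-1 0.08 [181.  59.]
1 0.045 [261. 221.]
1 0.08 [254. 167.]
[231. 213.]
```

```bash
python3 - <<'E'
from h import *
np.set_printoptions(precision=3,suppress=True)
for n,pts in(("scene",[(255,165),(255,150),(240,165),(270,165),(250,140),(180,65),(180,50),(165,70)]),("top",[(115,160),(105,125),(125,195),(110,190)])):
    p,d=ctrl.snapshot(n); X=cloud(n,d); o=(201,145) if n=="scene" else (292,144)
    for a in pts: u,v=o[0]+a[0]//5,o[1]+a[1]//5; print(n,a,X[v,u],p[v,u])
E
```

```text
scene (255, 165) [ 0.589 -0.093  0.086] [68 63 52]
scene (255, 150) [ 0.588 -0.093  0.095] [15 16  8]
scene (240, 165) [ 0.597 -0.091  0.092] [48 48 41]
scene (270, 165) [ 0.555 -0.163  0.002] [114 109  91]
scene (250, 140) [ 0.591 -0.091  0.105] [7 8 6]
scene (180, 65) [ 0.592 -0.164  0.085] [34 29 23]
scene (180, 50) [ 0.59  -0.165  0.093] [16 15 13]
scene (165, 70) [ 0.599 -0.162  0.087] [34 32 27]
top (115, 160) [ 0.578 -0.074  0.185] [33 32 30]
top (105, 125) [ 0.594 -0.072  0.182] [50 48 43]
top (125, 195) [ 0.578 -0.083  0.132] [35 32 30]
top (110, 190) [ 0.577 -0.075  0.145] [27 25 20]
```

```bash
python3 - <<'E'
from h import *
np.set_printoptions(precision=3,suppress=True)
p,d=ctrl.snapshot("scene"); X=cloud("scene",d)
for y0,y1 in((-.175,-.145),(-.115,-.085)):
    m=(d>0)&(abs(X[...,0]-.588)<.03)&(X[...,1]>y0)&(X[...,1]<y1)&(X[...,2]>.02)
    P=X[m]; z=np.sort(P[:,2]); print(len(P),z[:12],P[P[:,2]<z[0]+.02].mean(0))
print(ctrl.observe()["tool_pos"],ctrl.observe()["width"])
cv2.imwrite("pics/k2.png",cv2.resize(np.clip(p[90:230,180:320].astype(float)*1.8,0,255).astype(np.uint8),(600,600),interpolation=cv2.INTER_CUBIC)[:,:,::-1])
E
```

```text
412 [0.078 0.079 0.081 0.081 0.081 0.082 0.082 0.083 0.083 0.083 0.084 0.084] [ 0.598 -0.164  0.089]
2059 [0.08  0.081 0.082 0.083 0.083 0.085 0.087 0.087 0.087 0.087 0.088 0.088] [ 0.593 -0.095  0.092]
[ 0.59  -0.135  0.063] 0.6956376269399743
```

View pics/k2.png

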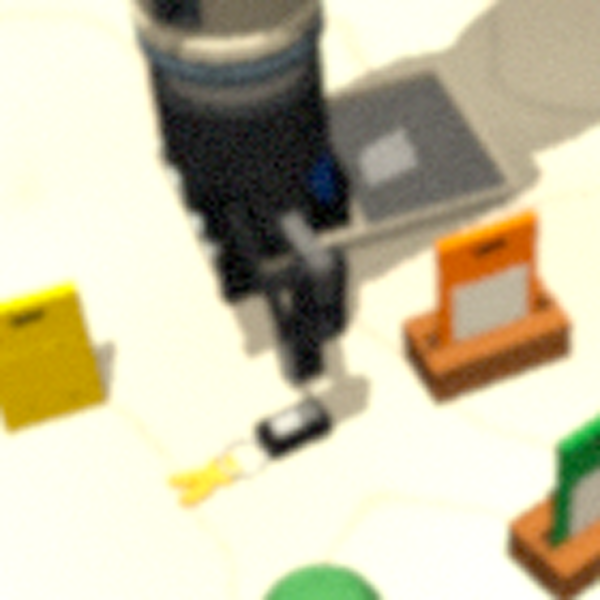

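The fingertips show at about z = 80 mm while the TCP reads 61–63 mm, so they sit higher than the text implies. I'll go down and measure again before closing.

>>> servo_tool --commands '[{"tx": 0, "ty": -0.01, "tz": 0.13, "ax": 0, "ay": 0, "az": 0, "gripper": 0.7}, {"tx": 0, "ty": -0.01, "tz": 0.25, "ax": 0, "ay": 0, "az": 0, "gripper": 0.7}, {"tx": 0, "ty": -0.01, "tz": 0.25, "ax": 0, "ay": 0, "az": 0, "gripper": 0.7}, {"tx": 0, "ty": -0.01, "tz": 0.25, "ax": 0, "ay": 0, "az": 0, "gripper": 0.7}]'

```text
time_s: 4.55
tool_pos: [0.5892, -0.1327, 0.024]
tcp_rot: [3.14, 0.09, 0.002]
ft_force: [0.1, -1.0, 0.5]
width: 0.699
gripper_force: 0.0
```

```bash
cat > tip.py <<'E'
from h import *
import sys
np.set_printoptions(precision=3,suppress=True)
s=ctrl.observe(); x,y,_=s["tool_pos"]
p,d=ctrl.snapshot("scene"); X=cloud("scene",d)
H=cv2.cvtColor(p,cv2.COLOR_RGB2HSV)
for s0 in(-1,1):
    m=(d>0)&(abs(X[...,0]-x)<.03)&(abs(X[...,1]-y-s0*.03)<.02)&(X[...,2]>.02)
    P=X[m]; z=np.sort(P[:,2]); print(len(P),z[:8],P[P[:,2]<z[0]+.02].mean(0))
E
python3 to.py; python3 tip.py; python3 to.py
```

```text
t 4.55 pos [ 0.5892 -0.1327  0.024 ] psi 3.29 w 0.699 gf 0.0 F [ 0.1 -1.   0.5]
1019 [0.04  0.041 0.041 0.041 0.042 0.043 0.043 0.044] [ 0.597 -0.162  0.05 ]
1942 [0.04  0.042 0.044 0.044 0.044 0.047 0.047 0.048] [ 0.593 -0.093  0.053]
t 4.6 pos [ 0.5896 -0.1327  0.0242] psi 3.29 w 0.7 gf 0.0 F [ 0.3 -0.3 -0.4]
```

Tips are at 40 mm with the TCP at 24 mm, a steady +16 mm offset at 0.7 opening. They are still above the fob, so I'll close to the fob's width here and measure how far they swing.

>>> servo_tool --commands '[{"tx": 0, "ty": 0, "tz": 0, "ax": 0, "ay": 0, "az": 0, "gripper": 0.3}, {"tx": 0, "ty": 0, "tz": 0, "ax": 0, "ay": 0, "az": 0, "gripper": 0.3}, {"tx": 0, "ty": 0, "tz": 0, "ax": 0, "ay": 0, "az": 0, "gripper": 0.3}, {"tx": 0, "ty": 0, "tz": 0, "ax": 0, "ay": 0, "az": 0, "gripper": 0.3}, {"tx": 0, "ty": 0, "tz": 0, "ax": 0, "ay": 0, "az": 0, "gripper": 0.3}]'

```text
time_s: 5.1
tool_pos: [0.5887, -0.1325, 0.0228]
tcp_rot: [3.14, 0.09, 0.0]
ft_force: [-0.0, 1.0, -0.0]
width: 0.3
gripper_force: 0.0
```

```bash
sed -i 's/s0\*.03)<.02/s0*.02)<.02/' tip.py; python3 to.py; python3 tip.py
```

```text
t 5.1 pos [ 0.5887 -0.1325  0.0228] psi 3.29 w 0.3 gf 0.0 F [-0.  1. -0.]
808 [0.033 0.034 0.036 0.038 0.038 0.039 0.039 0.039] [ 0.597 -0.145  0.045]
1825 [0.034 0.035 0.035 0.036 0.039 0.041 0.041 0.042] [ 0.592 -0.11   0.046]
```

With the fingers nearly shut, tips are at TCP + 11 mm, so every descent must go about 30 mm deeper than the text suggests. I'll open a little, descend 27 mm and grip the fob.

>>> servo_tool --commands '[{"tx": 0, "ty": 0, "tz": 0, "ax": 0, "ay": 0, "az": 0, "gripper": 0.6}, {"tx": 0, "ty": 0, "tz": 0, "ax": 0, "ay": 0, "az": 0, "gripper": 0.6}, {"tx": 0, "ty": 0, "tz": 0.06, "ax": 0, "ay": 0, "az": 0, "gripper": 0.6}, {"tx": 0, "ty": 0, "tz": 0.12, "ax": 0, "ay": 0, "az": 0, "gripper": 0.6}, {"tx": 0, "ty": 0, "tz": 0.18, "ax": 0, "ay": 0, "az": 0, "gripper": 0.6}, {"tx": 0, "ty": 0, "tz": 0.18, "ax": 0, "ay": 0, "az": 0, "gripper": 0.6}]'

```text
time_s: 5.75
tool_pos: [0.5873, -0.1321, -0.0062]
tcp_rot: [-3.139, -0.09, 0.005]
ft_force: [-0.0, -0.4, -0.3]
width: 0.602
gripper_force: 0.0
```

>>> servo_tool --commands '[{"tx": 0, "ty": 0, "tz": 0, "ax": 0, "ay": 0, "az": 0, "gripper": 0.1}, {"tx": 0, "ty": 0, "tz": 0, "ax": 0, "ay": 0, "az": 0, "gripper": 0.1}, {"tx": 0, "ty": 0, "tz": 0, "ax": 0, "ay": 0, "az": 0, "gripper": 0.1}, {"tx": 0, "ty": 0, "tz": 0, "ax": 0, "ay": 0, "az": 0, "gripper": 0.1}, {"tx": 0, "ty": 0, "tz": 0, "ax": 0, "ay": 0, "az": 0, "gripper": 0.1}, {"tx": 0, "ty": 0, "tz": 0, "ax": 0, "ay": 0, "az": 0, "gripper": 0.1}]'

```text
time_s: 6.35
tool_pos: [0.5889, -0.1325, -0.0039]
tcp_rot: [3.14, 0.09, 0.001]
ft_force: [-0.6, -0.7, 2.4]
width: 0.236
gripper_force: 59.1
```

```bash
python3 to.py
```

```text
t 6.35 pos [ 0.5889 -0.1325 -0.0039] psi 3.3 w 0.236 gf 59.1 F [-0.6 -0.7  2.4]
```

>>> servo_tool --commands '[{"tx": 0, "ty": 0, "tz": -0.2, "ax": 0, "ay": 0, "az": 0, "gripper": 0.1}, {"tx": 0, "ty": 0, "tz": -0.5, "ax": 0, "ay": 0, "az": 0, "gripper": 0.1}, {"tx": 0, "ty": 0, "tz": -0.8, "ax": 0, "ay": 0, "az": 0, "gripper": 0.1}, {"tx": 0, "ty": 0, "tz": -0.8, "ax": 0, "ay": 0, "az": 0, "gripper": 0.1}, {"tx": 0, "ty": 0, "tz": -0.8, "ax": 0, "ay": 0, "az": 0, "gripper": 0.1}]'

```text
time_s: 6.85
tool_pos: [0.5893, -0.1326, 0.1169]
tcp_rot: [3.14, 0.09, 0.004]
ft_force: [-0.9, -0.1, -0.5]
width: 0.235
gripper_force: 58.9
```

```bash
python3 to.py .4273 -.3319 .1 83.8
```

```text
t 6.85 pos [ 0.5893 -0.1326  0.1169] psi 3.29 w 0.235 gf 58.9 F [-0.9 -0.1 -0.5]
t* [-1.155  1.264  0.111] a* [ 0.0007 -0.0005 -0.4473]
```

>>> servo_tool --commands '[{"tx": -0.9, "ty": 1, "tz": 0, "ax": 0, "ay": 0, "az": -0.447, "gripper": 0.1}, {"tx": -0.9, "ty": 1, "tz": 0, "ax": 0, "ay": 0, "az": -0.447, "gripper": 0.1}, {"tx": -0.9, "ty": 1, "tz": 0, "ax": 0, "ay": 0, "az": -0.447, "gripper": 0.1}, {"tx": -0.9, "ty": 1, "tz": 0, "ax": 0, "ay": 0, "az": -0.447, "gripper": 0.1}, {"tx": -0.9, "ty": 1, "tz": 0, "ax": 0, "ay": 0, "az": -0.447, "gripper": 0.1}, {"tx": -0.9, "ty": 1, "tz": 0, "ax": 0, "ay": 0, "az": -0.447, "gripper": 0.1}, {"tx": -0.9, "ty": 1, "tz": 0, "ax": 0, "ay": 0, "az": -0.447, "gripper": 0.1}, {"tx": -0.9, "ty": 1, "tz": 0, "ax": 0, "ay": 0, "az": -0.447, "gripper": 0.1}, {"tx": -0.9, "ty": 1, "tz": 0, "ax": 0, "ay": 0, "az": -0.447, "gripper": 0.1}, {"tx": -0.9, "ty": 1, "tz": 0, "ax": 0, "ay": 0, "az": -0.447, "gripper": 0.1}, {"tx": -0.9, "ty": 1, "tz": 0, "ax": 0, "ay": 0, "az": -0.447, "gripper": 0.1}, {"tx": -0.9, "ty": 1, "tz": 0, "ax": 0, "ay": 0, "az": -0.447, "gripper": 0.1}]'

```text
time_s: 8.05
tool_pos: [0.4617, -0.2895, 0.1145]
tcp_rot: [-2.34, -2.093, 0.001]
ft_force: [-0.2, -0.5, -0.5]
width: 0.236
gripper_force: 58.9
```

```bash
python3 to.py .4273 -.3319 .04 83.8 .4273 -.3319 .001 83.8
```

```text
t 8.05 pos [ 0.4617 -0.2895  0.1145] psi 83.6 w 0.236 gf 58.9 F [-0.2 -0.5 -0.5]
t* [-0.307 -0.195  0.497] a* [-0.0007 -0.0003 -0.0011]
t* [-0.307 -0.195  0.757] a* [-0.0007 -0.0003 -0.0011]
```

>>> servo_tool --commands '[{"tx": -0.307, "ty": -0.195, "tz": 0.1, "ax": 0, "ay": 0, "az": 0, "gripper": 0.1}, {"tx": -0.307, "ty": -0.195, "tz": 0.3, "ax": 0, "ay": 0, "az": 0, "gripper": 0.1}, {"tx": -0.307, "ty": -0.195, "tz": 0.6, "ax": 0, "ay": 0, "az": 0, "gripper": 0.1}, {"tx": -0.307, "ty": -0.195, "tz": 0.7, "ax": 0, "ay": 0, "az": 0, "gripper": 0.1}, {"tx": -0.307, "ty": -0.195, "tz": 0.74, "ax": 0, "ay": 0, "az": 0, "gripper": 0.1}, {"tx": -0.307, "ty": -0.195, "tz": 0.765, "ax": 0, "ay": 0, "az": 0, "gripper": 0.1}, {"tx": -0.307, "ty": -0.195, "tz": 0.765, "ax": 0, "ay": 0, "az": 0, "gripper": 0.1}]'

```text
time_s: 8.75
tool_pos: [0.4291, -0.3328, 0.0017]
tcp_rot: [2.338, 2.096, 0.0]
ft_force: [-0.5, 0.3, 0.1]
width: 0.236
gripper_force: 58.9
```

```bash
python3 to.py .4273 -.3319 .001 83.8; python3 - <<'E'
from h import *
o=[]
for n,X in(("scene",(259,125)),("top",(413,240))):
    p,d=ctrl.snapshot(n); u,v=X; o.append(cv2.resize(p[v-50:v+50,u-50:u+50],(400,400),interpolation=cv2.INTER_CUBIC))
cv2.imwrite("pics/k3.png",np.clip(1.6*np.hstack(o)[:,:,::-1].astype(float),0,255).astype(np.uint8))
E
```

```text
t 8.75 pos [ 0.4291 -0.3328  0.0017] psi 83.76 w 0.236 gf 58.9 F [-0.5  0.3  0.1]
t* [ 0.004 -0.013  0.005] a* [ 0.0003  0.0002 -0.0002]
```

View pics/k3.png

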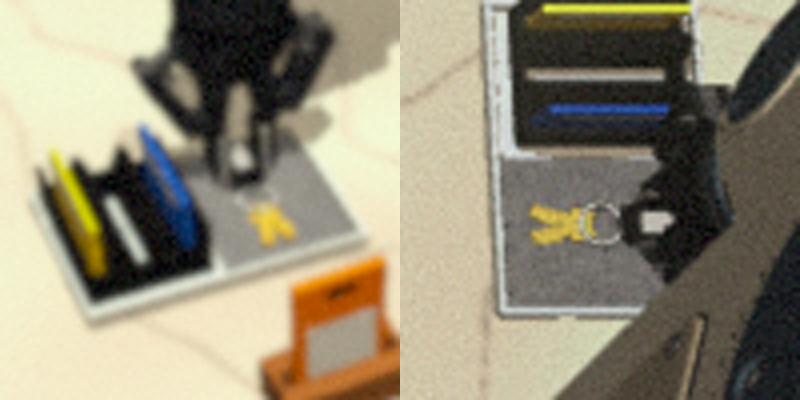

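The keys are over the felt, key tips at crop (530,225) and well clear of the rim. I'll release and lift.

>>> servo_tool --commands '[{"tx": 0, "ty": 0, "tz": 0.005, "ax": 0, "ay": 0, "az": 0, "gripper": 0.1}, {"tx": 0, "ty": 0, "tz": 0.005, "ax": 0, "ay": 0, "az": 0, "gripper": 0.45}, {"tx": 0, "ty": 0, "tz": 0.005, "ax": 0, "ay": 0, "az": 0, "gripper": 0.45}, {"tx": 0, "ty": 0, "tz": 0.005, "ax": 0, "ay": 0, "az": 0, "gripper": 0.45}, {"tx": 0, "ty": 0, "tz": 0.005, "ax": 0, "ay": 0, "az": 0, "gripper": 0.45}, {"tx": 0, "ty": 0, "tz": -0.2, "ax": 0, "ay": 0, "az": 0, "gripper": 0.45}, {"tx": 0, "ty": 0, "tz": -0.5, "ax": 0, "ay": 0, "az": 0, "gripper": 0.45}, {"tx": 0, "ty": 0, "tz": -0.98, "ax": 0, "ay": 0, "az": 0, "gripper": 0.45}, {"tx": 0, "ty": 0, "tz": -0.98, "ax": 0, "ay": 0, "az": 0, "gripper": 0.45}, {"tx": 0, "ty": 0, "tz": -0.98, "ax": 0, "ay": 0, "az": 0, "gripper": 0.45}]'

```text
time_s: 9.85
tool_pos: [0.4303, -0.3342, 0.1518]
tcp_rot: [2.334, 2.092, 0.002]
ft_force: [0.0, 0.3, -0.1]
width: 0.448
gripper_force: 0.0
```

```bash
python3 to.py .4834 .005 .145 10.7
```

```text
t 9.85 pos [ 0.4303 -0.3342  0.1518] psi 83.75 w 0.448 gf 0.0 F [ 0.   0.3 -0.1]
t* [2.286 0.105 0.037] a* [ 2.500e-03 -2.000e-04  4.058e-01]
```

>>> servo_tool --commands '[{"tx": 1, "ty": 0.05, "tz": 0, "ax": 0, "ay": 0, "az": 0, "gripper": 0.45}, {"tx": 1, "ty": 0.05, "tz": 0, "ax": 0, "ay": 0, "az": 0, "gripper": 0.45}, {"tx": 1, "ty": 0.05, "tz": 0, "ax": 0, "ay": 0, "az": 0, "gripper": 0.45}, {"tx": 1, "ty": 0.05, "tz": 0, "ax": 0, "ay": 0, "az": 0, "gripper": 0.45}]'

```text
time_s: 10.25
tool_pos: [0.4511, -0.1792, 0.1466]
tcp_rot: [-2.331, -2.1, 0.001]
ft_force: [-0.4, -0.1, 0.5]
width: 0.45
gripper_force: 0.0
```

>>> servo_tool --commands '[{"tx": 1, "ty": 0.05, "tz": 0, "ax": 0, "ay": 0, "az": 0.406, "gripper": 0.45}, {"tx": 1, "ty": 0.05, "tz": 0, "ax": 0, "ay": 0, "az": 0.406, "gripper": 0.45}, {"tx": 1, "ty": 0.05, "tz": 0, "ax": 0, "ay": 0, "az": 0.406, "gripper": 0.45}, {"tx": 1, "ty": 0.05, "tz": 0, "ax": 0, "ay": 0, "az": 0.406, "gripper": 0.45}, {"tx": 1, "ty": 0.05, "tz": 0, "ax": 0, "ay": 0, "az": 0.406, "gripper": 0.45}, {"tx": 1, "ty": 0.05, "tz": 0, "ax": 0, "ay": 0, "az": 0.406, "gripper": 0.45}, {"tx": 1, "ty": 0.05, "tz": 0, "ax": 0, "ay": 0, "az": 0.406, "gripper": 0.45}, {"tx": 1, "ty": 0.05, "tz": 0, "ax": 0, "ay": 0, "az": 0.406, "gripper": 0.45}, {"tx": 1, "ty": 0.05, "tz": 0, "ax": 0, "ay": 0, "az": 0.406, "gripper": 0.45}, {"tx": 1, "ty": 0.05, "tz": 0, "ax": 0, "ay": 0, "az": 0.406, "gripper": 0.45}, {"tx": 1, "ty": 0.05, "tz": 0, "ax": 0, "ay": 0, "az": 0.406, "gripper": 0.45}]'

```text
time_s: 11.35
tool_pos: [0.4756, -0.0363, 0.1473]
tcp_rot: [-3.127, -0.297, 0.002]
ft_force: [-0.6, -0.1, -1.1]
width: 0.451
gripper_force: 0.0
```

```bash
python3 to.py .4834 .005 .12 10.7; python3 to.py
```

```text
t 11.35 pos [ 0.4756 -0.0363  0.1473] psi 10.86 w 0.451 gf 0.0 F [-0.6 -0.1 -1.1]
t* [ 0.103 -0.26   0.182] a* [-0.0001  0.0004  0.0009]
t 11.35 pos [ 0.4756 -0.0363  0.1473] psi 10.86 w 0.451 gf 0.0 F [-0.6 -0.1 -1.1]
```

>>> servo_tool --commands '[{"tx": 0.103, "ty": -0.265, "tz": 0, "ax": 0, "ay": 0, "az": 0, "gripper": 0.45}, {"tx": 0.103, "ty": -0.265, "tz": 0.1, "ax": 0, "ay": 0, "az": 0, "gripper": 0.45}, {"tx": 0.103, "ty": -0.265, "tz": 0.25, "ax": 0, "ay": 0, "az": 0, "gripper": 0.45}, {"tx": 0.103, "ty": -0.265, "tz": 0.4, "ax": 0, "ay": 0, "az": 0, "gripper": 0.45}, {"tx": 0.103, "ty": -0.265, "tz": 0.52, "ax": 0, "ay": 0, "az": 0, "gripper": 0.45}, {"tx": 0.103, "ty": -0.265, "tz": 0.52, "ax": 0, "ay": 0, "az": 0, "gripper": 0.45}]'

```text
time_s: 11.95
tool_pos: [0.4819, 0.0058, 0.0678]
tcp_rot: [-3.127, -0.296, 0.007]
ft_force: [-0.7, 0.5, 0.3]
width: 0.452
gripper_force: 0.0
```

```bash
python3 to.py .4834 .005 .07 10.7; python3 - <<'E'
from h import *
o=[]
for n,X in(("scene",(321,185)),("top",(281,232))):
    p,d=ctrl.snapshot(n); u,v=X; o.append(cv2.resize(p[v-40:v+40,u-40:u+40],(400,400),interpolation=cv2.INTER_CUBIC))
cv2.imwrite("pics/g1.png",np.clip(1.6*np.hstack(o)[:,:,::-1].astype(float),0,255).astype(np.uint8))
E
```

```text
t 11.95 pos [0.4819 0.0058 0.0678] psi 10.83 w 0.452 gf 0.0 F [-0.7  0.5  0.3]
t* [ 0.009  0.007 -0.015] a* [-0.0003  0.0015  0.0007]
```

View pics/g1.png

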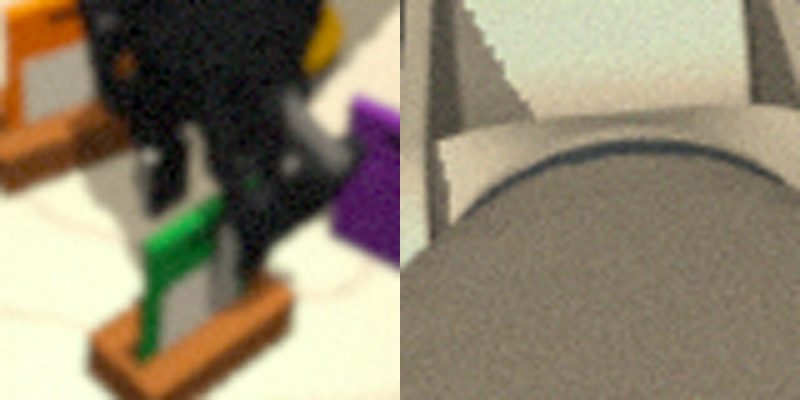

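```bash
python3 - <<'E'
from h import *
np.set_printoptions(precision=3,suppress=True)
p,d=ctrl.snapshot("scene"); X=cloud("scene",d)
m=(d>0)&(abs(X[...,0]-.482)<.03)&(X[...,1]>.016)&(X[...,1]<.06)&(X[...,2]>.035)
P=X[m]; z=np.sort(P[:,2]); print(len(P),z[:10])
for a in(.05,.06,.07,.08,.09,.1):
    Q=P[abs(P[:,2]-a)<.005]; print(a,len(Q),np.percentile(Q,[5,95],axis=0) if len(Q)>2 else'')
E
```

```text
2795 [0.082 0.085 0.085 0.087 0.088 0.089 0.089 0.089 0.089 0.089]
0.05 0 
0.06 0 
0.07 0 
0.08 2 
0.09 23 [[0.475 0.029 0.087]
 [0.492 0.039 0.094]]
0.1 36 [[0.476 0.028 0.096]
 [0.492 0.04  0.104]]
```

Fingertips are at 84 mm, straddling the card (x centre 0.484). I'll lower 2 mm, close and lift straight out.

>>> servo_tool --commands '[{"tx": 0, "ty": 0, "tz": 0.015, "ax": 0, "ay": 0, "az": 0, "gripper": 0.45}, {"tx": 0, "ty": 0, "tz": 0.015, "ax": 0, "ay": 0, "az": 0, "gripper": 0}, {"tx": 0, "ty": 0, "tz": 0.015, "ax": 0, "ay": 0, "az": 0, "gripper": 0}, {"tx": 0, "ty": 0, "tz": 0.015, "ax": 0, "ay": 0, "az": 0, "gripper": 0}, {"tx": 0, "ty": 0, "tz": 0.015, "ax": 0, "ay": 0, "az": 0, "gripper": 0}, {"tx": 0, "ty": 0, "tz": 0.015, "ax": 0, "ay": 0, "az": 0, "gripper": 0}, {"tx": 0, "ty": 0, "tz": 0.015, "ax": 0, "ay": 0, "az": 0, "gripper": 0}]'

```text
time_s: 12.8
tool_pos: [0.4843, 0.0058, 0.0684]
tcp_rot: [3.128, 0.293, 0.002]
ft_force: [-0.1, -1.5, 6.2]
width: 0.069
gripper_force: 61.2
```

>>> servo_tool --commands '[{"tx": 0, "ty": 0, "tz": -0.1, "ax": 0, "ay": 0, "az": 0, "gripper": 0}, {"tx": 0, "ty": 0, "tz": -0.25, "ax": 0, "ay": 0, "az": 0, "gripper": 0}, {"tx": 0, "ty": 0, "tz": -0.5, "ax": 0, "ay": 0, "az": 0, "gripper": 0}, {"tx": 0, "ty": 0, "tz": -0.8, "ax": 0, "ay": 0, "az": 0, "gripper": 0}, {"tx": 0, "ty": 0, "tz": -1, "ax": 0, "ay": 0, "az": 0, "gripper": 0}, {"tx": 0, "ty": 0, "tz": -1, "ax": 0, "ay": 0, "az": 0, "gripper": 0}, {"tx": 0, "ty": 0, "tz": -1, "ax": 0, "ay": 0, "az": 0, "gripper": 0}]'

```text
time_s: 13.5
tool_pos: [0.4838, 0.006, 0.2181]
tcp_rot: [3.128, 0.292, 0.002]
ft_force: [-0.8, 1.1, -0.2]
width: 0.077
gripper_force: 60.2
```

```bash
python3 to.py .5236 -.3155 .2 83.8
```

```text
t 13.5 pos [0.4838 0.006  0.2181] psi 10.68 w 0.077 gf 60.2 F [-0.8  1.1 -0.2]
t* [-0.137  2.155  0.121] a* [ 3.000e-04 -3.000e-04 -4.062e-01]
```

>>> servo_tool --commands '[{"tx": -0.07, "ty": 1, "tz": 0, "ax": 0, "ay": 0, "az": 0, "gripper": 0}, {"tx": -0.07, "ty": 1, "tz": 0, "ax": 0, "ay": 0, "az": 0, "gripper": 0}, {"tx": -0.07, "ty": 1, "tz": 0, "ax": 0, "ay": 0, "az": 0, "gripper": 0}, {"tx": -0.07, "ty": 1, "tz": 0, "ax": 0, "ay": 0, "az": 0, "gripper": 0}]'

```text
time_s: 13.9
tool_pos: [0.5009, -0.148, 0.216]
tcp_rot: [3.128, 0.285, -0.003]
ft_force: [0.5, 1.2, -0.8]
width: 0.075
gripper_force: 60.2
```

>>> servo_tool --commands '[{"tx": -0.07, "ty": 1, "tz": 0, "ax": 0, "ay": 0, "az": -0.406, "gripper": 0}, {"tx": -0.07, "ty": 1, "tz": 0, "ax": 0, "ay": 0, "az": -0.406, "gripper": 0}, {"tx": -0.07, "ty": 1, "tz": 0, "ax": 0, "ay": 0, "az": -0.406, "gripper": 0}, {"tx": -0.07, "ty": 1, "tz": 0, "ax": 0, "ay": 0, "az": -0.406, "gripper": 0}, {"tx": -0.07, "ty": 1, "tz": 0, "ax": 0, "ay": 0, "az": -0.406, "gripper": 0}, {"tx": -0.07, "ty": 1, "tz": 0, "ax": 0, "ay": 0, "az": -0.406, "gripper": 0}, {"tx": -0.07, "ty": 1, "tz": 0, "ax": 0, "ay": 0, "az": -0.406, "gripper": 0}, {"tx": -0.07, "ty": 1, "tz": 0, "ax": 0, "ay": 0, "az": -0.406, "gripper": 0}, {"tx": -0.07, "ty": 1, "tz": 0, "ax": 0, "ay": 0, "az": -0.406, "gripper": 0}, {"tx": -0.07, "ty": 1, "tz": 0, "ax": 0, "ay": 0, "az": -0.406, "gripper": 0}, {"tx": -0.07, "ty": 1, "tz": 0, "ax": 0, "ay": 0, "az": -0.406, "gripper": 0}]'

```text
time_s: 15.0
tool_pos: [0.5181, -0.292, 0.2164]
tcp_rot: [-2.34, -2.093, 0.001]
ft_force: [0.5, -0.5, -0.1]
width: 0.078
gripper_force: 60.2
```

```bash
python3 to.py .5236 -.3155 .13 83.8
```

```text
t 15.0 pos [ 0.5181 -0.292   0.2164] psi 83.62 w 0.078 gf 60.2 F [ 0.5 -0.5 -0.1]
t* [-0.152  0.055  0.575] a* [-0.0007 -0.0003 -0.001 ]
```

>>> servo_tool --commands '[{"tx": -0.152, "ty": 0.055, "tz": 0.1, "ax": 0, "ay": 0, "az": -0.001, "gripper": 0}, {"tx": -0.152, "ty": 0.055, "tz": 0.35, "ax": 0, "ay": 0, "az": -0.001, "gripper": 0}, {"tx": -0.152, "ty": 0.055, "tz": 0.52, "ax": 0, "ay": 0, "az": -0.001, "gripper": 0}, {"tx": -0.152, "ty": 0.055, "tz": 0.52, "ax": 0, "ay": 0, "az": -0.001, "gripper": 0}, {"tx": -0.152, "ty": 0.055, "tz": 0.52, "ax": 0, "ay": 0, "az": -0.001, "gripper": 0}]'

```text
time_s: 15.5
tool_pos: [0.5242, -0.3161, 0.1395]
tcp_rot: [-2.336, -2.099, 0.001]
ft_force: [0.5, -0.7, -0.4]
width: 0.076
gripper_force: 60.3
```

```bash
python3 to.py .5236 -.3155 .0655 83.8; python3 - <<'E'
from h import *
np.set_printoptions(precision=4,suppress=True)
o=[]
for n,X0 in(("scene",(240,115)),("top",(413,225))):
    p,d=ctrl.snapshot(n); u,v=X0; o.append(cv2.resize(p[v-50:v+50,u-50:u+50],(400,400),interpolation=cv2.INTER_CUBIC))
    X=cloud(n,d); H=cv2.cvtColor(p,cv2.COLOR_RGB2HSV).astype(int)
    m=(d>0)&(np.hypot(X[...,0]-.524,X[...,1]+.315)<.07)&(X[...,2]>.065)&(abs(H[...,0]-65)<22)&(H[...,1]>80)
    P=X[m]; print(n,len(P))
    if len(P)>8:
        e=np.array([np.cos(np.radians(-6.2)),np.sin(np.radians(-6.2))]);f=np.array([-e[1],e[0]])
        r=(P[:,:2]-[.5236,-.3155]); a,b=r@e,r@f; print("across",np.percentile(a,[5,50,95]),"along",np.percentile(b,[3,97]),"z",np.percentile(P[:,2],[2,98]))
        hi=P[:,2]>np.median(P[:,2]); print("hi/lo across",np.median(a[hi]),np.median(a[~hi]),"slope",np.polyfit(b,a,1)[0])
cv2.imwrite("pics/s1.png",np.clip(1.6*np.hstack(o)[:,:,::-1].astype(float),0,255).astype(np.uint8))
E
```

```text
t 15.5 pos [ 0.5242 -0.3161  0.1395] psi 83.87 w 0.076 gf 60.3 F [ 0.5 -0.7 -0.4]
t* [ 0.003 -0.004  0.493] a* [-0.0004 -0.0002  0.0004]
scene 300
across [-0.0231  0.0028  0.03  ] along [0.0028 0.0374] z [0.0833 0.3185]
hi/lo across -0.0007601481626301901 0.0032997113601654793 slope 0.12304452657147466
top 131
across [-0.0225  0.0012  0.0069] along [0.0017 0.0291] z [0.0886 0.3002]
hi/lo across 0.002035376155341301 0.0009481205542795266 slope 0.3821803760766018
```

View pics/s1.png

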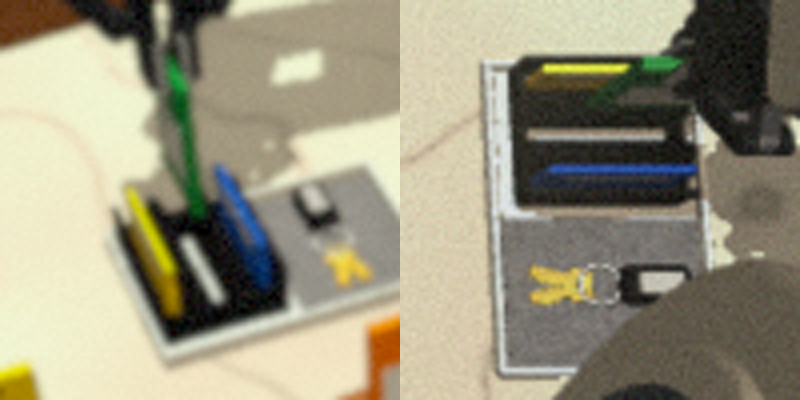

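The keys lie in the felt compartment, at crop (610,285). The card hangs over the middle slot, its lower end at crop (197,215) between yellow and blue. I'll lower it in stages.

>>> servo_tool --commands '[{"tx": 0, "ty": 0, "tz": 0.1, "ax": 0, "ay": 0, "az": 0, "gripper": 0}, {"tx": 0, "ty": 0, "tz": 0.2, "ax": 0, "ay": 0, "az": 0, "gripper": 0}, {"tx": 0, "ty": 0, "tz": 0.26, "ax": 0, "ay": 0, "az": 0, "gripper": 0}, {"tx": 0, "ty": 0, "tz": 0.3, "ax": 0, "ay": 0, "az": 0, "gripper": 0}, {"tx": 0, "ty": 0, "tz": 0.34, "ax": 0, "ay": 0, "az": 0, "gripper": 0}, {"tx": 0, "ty": 0, "tz": 0.36, "ax": 0, "ay": 0, "az": 0, "gripper": 0}]'

```text
time_s: 16.2
tool_pos: [0.5235, -0.316, 0.0849]
tcp_rot: [-2.334, -2.099, 0.001]
ft_force: [-3.9, 0.3, 1.4]
width: 0.077
gripper_force: 60.5
```

```bash
python3 to.py; python3 - <<'E'
from rig import ctrl; s=ctrl.observe(); print(s["moment"].round(2))
E
```

```text
t 16.2 pos [ 0.5235 -0.316   0.0849] psi 83.94 w 0.077 gf 60.5 F [-3.9  0.3  1.4]
[0.1  0.73 0.01]
```

>>> servo_tool --commands '[{"tx": 0, "ty": -0.007, "tz": 0, "ax": 0, "ay": 0, "az": 0, "gripper": 0}, {"tx": 0, "ty": -0.007, "tz": 0.03, "ax": 0, "ay": 0, "az": 0, "gripper": 0}, {"tx": 0, "ty": -0.007, "tz": 0.06, "ax": 0, "ay": 0, "az": 0, "gripper": 0}, {"tx": 0, "ty": -0.007, "tz": 0.09, "ax": 0, "ay": 0, "az": 0, "gripper": 0}]'

```text
time_s: 16.6
tool_pos: [0.5232, -0.3162, 0.072]
tcp_rot: [-2.336, -2.101, 0.0]
ft_force: [-2.6, 0.9, 1.7]
width: 0.078
gripper_force: 60.5
```

```bash
python3 to.py
```

```text
t 16.6 pos [ 0.5232 -0.3162  0.072 ] psi 83.93 w 0.078 gf 60.5 F [-2.6  0.9  1.7]
```

>>> servo_tool --commands '[{"tx": 0, "ty": -0.006, "tz": 0.015, "ax": 0, "ay": 0, "az": 0, "gripper": 0}, {"tx": 0, "ty": -0.006, "tz": 0.03, "ax": 0, "ay": 0, "az": 0, "gripper": 0}, {"tx": 0, "ty": -0.006, "tz": 0.042, "ax": 0, "ay": 0, "az": 0, "gripper": 0}, {"tx": 0, "ty": -0.006, "tz": 0.046, "ax": 0, "ay": 0, "az": 0, "gripper": 0}]'

```text
time_s: 17.0
tool_pos: [0.5231, -0.3163, 0.0664]
tcp_rot: [2.335, 2.1, 0.001]
ft_force: [-4.2, 3.2, 14.4]
width: 0.079
gripper_force: 62.3
```

```bash
python3 to.py
```

```text
t 17.0 pos [ 0.5231 -0.3163  0.0664] psi 83.93 w 0.079 gf 62.3 F [-4.2  3.2 14.4]
```

There is 14 N of floor contact at the expected depth, so the card is seated. I'll release it and go up.

>>> servo_tool --commands '[{"tx": 0, "ty": 0, "tz": 0, "ax": 0, "ay": 0, "az": 0, "gripper": 0.4}, {"tx": 0, "ty": 0, "tz": 0, "ax": 0, "ay": 0, "az": 0, "gripper": 0.4}, {"tx": 0, "ty": 0, "tz": 0, "ax": 0, "ay": 0, "az": 0, "gripper": 0.4}, {"tx": 0, "ty": 0, "tz": 0, "ax": 0, "ay": 0, "az": 0, "gripper": 0.4}, {"tx": 0, "ty": 0, "tz": -0.1, "ax": 0, "ay": 0, "az": 0, "gripper": 0.4}, {"tx": 0, "ty": 0, "tz": -0.3, "ax": 0, "ay": 0, "az": 0, "gripper": 0.4}, {"tx": 0, "ty": 0, "tz": -0.6, "ax": 0, "ay": 0, "az": 0, "gripper": 0.4}, {"tx": 0, "ty": 0, "tz": -0.8, "ax": 0, "ay": 0, "az": 0, "gripper": 0.4}, {"tx": 0, "ty": 0, "tz": -0.8, "ax": 0, "ay": 0, "az": 0, "gripper": 0.4}]'

```text
time_s: 17.9
tool_pos: [0.5253, -0.3179, 0.1915]
tcp_rot: [2.329, 2.094, 0.004]
ft_force: [0.9, -0.9, -0.2]
width: 0.403
gripper_force: 0.0
```

>>> servo_tool --commands '[{"tx": 1, "ty": 0, "tz": 0, "ax": 0, "ay": 0, "az": 0, "gripper": 0.6}, {"tx": 1, "ty": 0, "tz": 0, "ax": 0, "ay": 0, "az": 0, "gripper": 0.8}, {"tx": 1, "ty": 0, "tz": 0, "ax": 0, "ay": 0, "az": 0, "gripper": 0.8}, {"tx": 1, "ty": 0, "tz": 0, "ax": 0, "ay": 0, "az": 0, "gripper": 0.8}]'

```text
time_s: 18.3
tool_pos: [0.5379, -0.1619, 0.1852]
tcp_rot: [-2.329, -2.105, -0.0]
ft_force: [0.7, -0.3, -0.5]
width: 0.797
gripper_force: 0.0
```

```bash
python3 to.py .4755 .1285 .16 -7; python3 - <<'E'
from h import *
o=[]
for n,X0 in(("scene",(250,115)),("top",(413,230))):
    p,d=ctrl.snapshot(n); np.savez(n+"1.npz",p=p,d=d); u,v=X0; o.append(cv2.resize(p[v-50:v+50,u-50:u+50],(400,400),interpolation=cv2.INTER_CUBIC))
    X=cloud(n,d); H=cv2.cvtColor(p,cv2.COLOR_RGB2HSV).astype(int)
    m=(d>0)&(np.hypot(X[...,0]-.524,X[...,1]+.315)<.06)&(X[...,2]>.065)&(X[...,2]<.12)&(abs(H[...,0]-65)<22)&(H[...,1]>80)
    P=X[m]; print(n,len(P),"z",np.percentile(P[:,2],[50,90,98]),P.mean(0))
cv2.imwrite("pics/s2.png",np.clip(1.6*np.hstack(o)[:,:,::-1].astype(float),0,255).astype(np.uint8))
E
```

```text
t 18.3 pos [ 0.5379 -0.1619  0.1852] psi 84.2 w 0.797 gf 0.0 F [ 0.7 -0.3 -0.5]
t* [ 1.884 -0.609  0.172] a* [-0.0008 -0.      0.5066]
scene 44 z [0.0771937  0.08878587 0.09191846] [ 0.52833337 -0.2950949   0.07829611]Traceback (most recent call last):
  File "<stdin>", line 7, in <module>
    return _quantile_unchecked(
        a, q, axis, out, overwrite_input, method, keepdims, weights)
    return _ureduce(a,
                    func=_quantile_ureduce_func,
    ...<5 lines>...
                    overwrite_input=overwrite_input,
                    method=method)
    r = func(a, **kwargs)
    result = _quantile(arr,
                       quantiles=q,
    ...<2 lines>...
                       out=out,
                       weights=wgt)
    slices_having_nans = np.isnan(arr[-1, ...])
                                  ~~~^^^^^^^^^
IndexError: index -1 is out of bounds for axis 0 with size 0
```

The scene cloud puts the card's top at about 92–94 mm, which means fully down (4 + 90). I'll take the closer look later, when the arm is clear. On to the case.

>>> servo_tool --commands '[{"tx": 1, "ty": -0.3, "tz": 0, "ax": 0, "ay": 0, "az": 0.1, "gripper": 0.9}, {"tx": 1, "ty": -0.3, "tz": 0, "ax": 0, "ay": 0, "az": 0.1, "gripper": 0.9}, {"tx": 1, "ty": -0.3, "tz": 0, "ax": 0, "ay": 0, "az": 0.1, "gripper": 0.9}, {"tx": 1, "ty": -0.3, "tz": 0, "ax": 0, "ay": 0, "az": 0.1, "gripper": 0.9}]'

```text
time_s: 18.8
tool_pos: [0.5082, -0.0111, 0.1852]
tcp_rot: [-2.635, -1.709, 0.001]
ft_force: [-0.3, -0.5, -0.0]
width: 0.902
gripper_force: 0.0
```

```bash
python3 to.py .4755 .1285 .12 -7
```

```text
t 18.8 pos [ 0.5082 -0.0111  0.1852] psi 65.93 w 0.902 gf 0.0 F [-0.3 -0.5 -0. ]
t* [ 0.761 -0.578  0.435] a* [-3.000e-04  2.000e-04  4.052e-01]
```

>>> servo_tool --commands '[{"tx": 0.761, "ty": -0.578, "tz": 0.2, "ax": 0, "ay": 0, "az": 0.405, "gripper": 0.9}, {"tx": 0.761, "ty": -0.578, "tz": 0.2, "ax": 0, "ay": 0, "az": 0.405, "gripper": 0.9}, {"tx": 0.761, "ty": -0.578, "tz": 0.2, "ax": 0, "ay": 0, "az": 0.405, "gripper": 0.9}, {"tx": 0.761, "ty": -0.578, "tz": 0.2, "ax": 0, "ay": 0, "az": 0.405, "gripper": 0.9}, {"tx": 0.761, "ty": -0.578, "tz": 0.2, "ax": 0, "ay": 0, "az": 0.405, "gripper": 0.9}, {"tx": 0.761, "ty": -0.578, "tz": 0.2, "ax": 0, "ay": 0, "az": 0.405, "gripper": 0.9}, {"tx": 0.761, "ty": -0.578, "tz": 0.2, "ax": 0, "ay": 0, "az": 0.405, "gripper": 0.9}, {"tx": 0.761, "ty": -0.578, "tz": 0.435, "ax": 0, "ay": 0, "az": 0.405, "gripper": 0.9}, {"tx": 0.761, "ty": -0.578, "tz": 0.7, "ax": 0, "ay": 0, "az": 0.405, "gripper": 0.9}, {"tx": 0.761, "ty": -0.578, "tz": 0.85, "ax": 0, "ay": 0, "az": 0.405, "gripper": 0.9}, {"tx": 0.761, "ty": -0.578, "tz": 0.85, "ax": 0, "ay": 0, "az": 0.405, "gripper": 0.9}, {"tx": 0.761, "ty": -0.578, "tz": 0.85, "ax": 0, "ay": 0, "az": 0.405, "gripper": 0.9}]'

```text
time_s: 20.0
tool_pos: [0.4775, 0.1256, 0.0579]
tcp_rot: [3.135, -0.192, -0.001]
ft_force: [0.7, -0.2, 0.4]
width: 0.9
gripper_force: 0.0
```

```bash
python3 to.py .4755 .1285 -.003 -7;python3 - <<'E'
from h import *
p,d=ctrl.snapshot("scene"); X=cloud("scene",d); H=cv2.cvtColor(p,cv2.COLOR_RGB2HSV)
for y in(.085,.175):
    m=(d>0)&(abs(X[...,0]-.4755)<.025)&(abs(X[...,1]-y)<.017)&(X[...,2]>.036)&(H[...,1]<120)
    P=X[m]; print(y,np.sort(P[:,2])[:8].round(3),P[P[:,2]<.1].mean(0).round(3))
E
```

```text
t 20.0 pos [0.4775 0.1256 0.0579] psi -7.01 w 0.9 gf 0.0 F [ 0.7 -0.2  0.4]
t* [-0.015 -0.017  0.406] a* [ 0.0001  0.0001 -0.0001]
0.085 [0.077 0.079 0.08  0.08  0.081 0.081 0.081 0.081] [0.476 0.087 0.089]
0.175 [0.081 0.084 0.084 0.086 0.087 0.087 0.087 0.089] [0.493 0.17  0.093]
```

>>> servo_tool --commands '[{"tx": -0.01, "ty": -0.015, "tz": 0.1, "ax": 0, "ay": 0, "az": 0, "gripper": 0.9}, {"tx": -0.01, "ty": -0.015, "tz": 0.25, "ax": 0, "ay": 0, "az": 0, "gripper": 0.9}, {"tx": -0.01, "ty": -0.015, "tz": 0.4, "ax": 0, "ay": 0, "az": 0, "gripper": 0.9}, {"tx": -0.01, "ty": -0.015, "tz": 0.4, "ax": 0, "ay": 0, "az": 0, "gripper": 0.9}, {"tx": -0.01, "ty": -0.015, "tz": 0.4, "ax": 0, "ay": 0, "az": 0, "gripper": 0.3}, {"tx": -0.01, "ty": -0.015, "tz": 0.4, "ax": 0, "ay": 0, "az": 0, "gripper": 0.3}, {"tx": -0.01, "ty": -0.015, "tz": 0.4, "ax": 0, "ay": 0, "az": 0, "gripper": 0.3}, {"tx": -0.01, "ty": -0.015, "tz": 0.4, "ax": 0, "ay": 0, "az": 0, "gripper": 0.3}, {"tx": -0.01, "ty": -0.015, "tz": 0.4, "ax": 0, "ay": 0, "az": 0, "gripper": 0.3}, {"tx": -0.01, "ty": -0.015, "tz": 0.4, "ax": 0, "ay": 0, "az": 0, "gripper": 0.3}]'

```text
time_s: 21.05
tool_pos: [0.4769, 0.1292, -0.0003]
tcp_rot: [-3.135, 0.191, -0.005]
ft_force: [-0.2, -0.8, 6.6]
width: 0.548
gripper_force: 62.2
```

```bash
python3 to.py
```

```text
t 21.05 pos [ 4.769e-01  1.292e-01 -3.000e-04] psi -6.96 w 0.548 gf 62.2 F [-0.2 -0.8  6.6]
```

>>> servo_tool --commands '[{"tx": 0, "ty": 0, "tz": -0.15, "ax": 0, "ay": 0, "az": 0, "gripper": 0.3}, {"tx": 0, "ty": 0, "tz": -0.4, "ax": 0, "ay": 0, "az": 0, "gripper": 0.3}, {"tx": 0, "ty": 0, "tz": -0.7, "ax": 0, "ay": 0, "az": 0, "gripper": 0.3}, {"tx": 0, "ty": 0, "tz": -0.7, "ax": 0, "ay": 0, "az": 0, "gripper": 0.3}, {"tx": -0.1, "ty": -1, "tz": -0.7, "ax": 0, "ay": 0, "az": 0, "gripper": 0.3}, {"tx": -0.1, "ty": -1, "tz": -0.7, "ax": 0, "ay": 0, "az": -0.2, "gripper": 0.3}, {"tx": -0.1, "ty": -1, "tz": -0.7, "ax": 0, "ay": 0, "az": -0.2, "gripper": 0.3}, {"tx": -0.1, "ty": -1, "tz": -0.7, "ax": 0, "ay": 0, "az": -0.2, "gripper": 0.3}, {"tx": -0.1, "ty": -1, "tz": -0.7, "ax": 0, "ay": 0, "az": -0.2, "gripper": 0.3}, {"tx": -0.1, "ty": -1, "tz": -0.7, "ax": 0, "ay": 0, "az": -0.2, "gripper": 0.3}]'

```text
time_s: 22.05
tool_pos: [0.4785, 0.2801, 0.103]
tcp_rot: [3.04, 0.793, 0.0]
ft_force: [-0.4, 0.4, -1.1]
width: 0.547
gripper_force: 62.8
```

```bash
python3 to.py .4455 .3326 .04 84 .4455 .3326 .0035 84
```

```text
t 22.05 pos [0.4785 0.2801 0.103 ] psi 29.24 w 0.547 gf 62.8 F [-0.4  0.4 -1.1]
t* [-0.021 -0.413  0.42 ] a* [ 0.     -0.     -0.3042]
t* [-0.021 -0.413  0.663] a* [ 0.     -0.     -0.3042]
```

>>> servo_tool --commands '[{"tx": -0.02, "ty": -0.41, "tz": 0, "ax": 0, "ay": 0, "az": -0.304, "gripper": 0.3}, {"tx": -0.02, "ty": -0.41, "tz": 0, "ax": 0, "ay": 0, "az": -0.304, "gripper": 0.3}, {"tx": -0.02, "ty": -0.41, "tz": 0, "ax": 0, "ay": 0, "az": -0.304, "gripper": 0.3}, {"tx": -0.02, "ty": -0.41, "tz": 0, "ax": 0, "ay": 0, "az": -0.304, "gripper": 0.3}, {"tx": -0.02, "ty": -0.41, "tz": 0, "ax": 0, "ay": 0, "az": -0.304, "gripper": 0.3}, {"tx": -0.02, "ty": -0.41, "tz": 0, "ax": 0, "ay": 0, "az": -0.304, "gripper": 0.3}, {"tx": -0.02, "ty": -0.41, "tz": 0, "ax": 0, "ay": 0, "az": -0.304, "gripper": 0.3}, {"tx": -0.02, "ty": -0.41, "tz": 0.25, "ax": 0, "ay": 0, "az": -0.304, "gripper": 0.3}, {"tx": -0.02, "ty": -0.41, "tz": 0.45, "ax": 0, "ay": 0, "az": -0.304, "gripper": 0.3}, {"tx": -0.02, "ty": -0.41, "tz": 0.45, "ax": 0, "ay": 0, "az": -0.304, "gripper": 0.3}, {"tx": -0.02, "ty": -0.41, "tz": 0.45, "ax": 0, "ay": 0, "az": -0.304, "gripper": 0.3}]'

```text
time_s: 23.15
tool_pos: [0.4464, 0.3316, 0.0355]
tcp_rot: [-2.341, -2.094, 0.002]
ft_force: [0.9, 0.1, -1.1]
width: 0.539
gripper_force: 62.8
```

```bash
python3 to.py .4455 .3326 .003 84; python3 - <<'E'
from h import *
o=[]
for n,X0 in(("scene",(422,335)),("top",(145,257))):
    p,d=ctrl.snapshot(n); u,v=X0; o.append(cv2.resize(p[v-60:v+60,u-60:u+60],(400,400),interpolation=cv2.INTER_CUBIC))
cv2.imwrite("pics/c1.png",np.clip(1.6*np.hstack(o)[:,:,::-1].astype(float),0,255).astype(np.uint8))
E
```

```text
t 23.15 pos [0.4464 0.3316 0.0355] psi 83.63 w 0.539 gf 62.8 F [ 0.9  0.1 -1.1]
t* [ 0.006 -0.006  0.217] a* [-0.0003  0.0002 -0.0021]
```

View pics/c1.png

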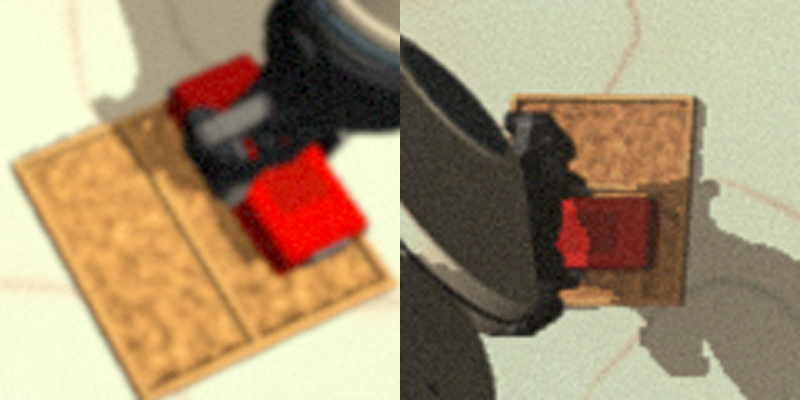

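The case hangs over the wide compartment, its centre at crop (600,230), clear of the divider at row 190. I'll lower it and release.

>>> servo_tool --commands '[{"tx": 0.005, "ty": -0.005, "tz": 0.08, "ax": 0, "ay": 0, "az": 0, "gripper": 0.3}, {"tx": 0.005, "ty": -0.005, "tz": 0.15, "ax": 0, "ay": 0, "az": 0, "gripper": 0.3}, {"tx": 0.005, "ty": -0.005, "tz": 0.2, "ax": 0, "ay": 0, "az": 0, "gripper": 0.3}, {"tx": 0.005, "ty": -0.005, "tz": 0.215, "ax": 0, "ay": 0, "az": 0, "gripper": 0.3}, {"tx": 0.005, "ty": -0.005, "tz": 0.215, "ax": 0, "ay": 0, "az": 0, "gripper": 0.3}]'

```text
time_s: 23.75
tool_pos: [0.4455, 0.3326, 0.0037]
tcp_rot: [-2.339, -2.097, 0.001]
ft_force: [-4.2, -2.5, 12.5]
width: 0.546
gripper_force: 64.7
```

```bash
python3 to.py .4455 .3326 .003 84
```

```text
t 23.75 pos [0.4455 0.3326 0.0037] psi 83.74 w 0.546 gf 64.7 F [-4.2 -2.5 12.5]
t* [-0.    -0.     0.005] a* [-0.0002  0.0002 -0.0014]
```

Contact reads 12.5 N, so it is down. Release and go up.

>>> servo_tool --commands '[{"tx": 0, "ty": 0, "tz": 0, "ax": 0, "ay": 0, "az": 0, "gripper": 0.75}, {"tx": 0, "ty": 0, "tz": 0, "ax": 0, "ay": 0, "az": 0, "gripper": 0.75}, {"tx": 0, "ty": 0, "tz": 0, "ax": 0, "ay": 0, "az": 0, "gripper": 0.75}, {"tx": 0, "ty": 0, "tz": -0.15, "ax": 0, "ay": 0, "az": 0, "gripper": 0.75}, {"tx": 0, "ty": 0, "tz": -0.4, "ax": 0, "ay": 0, "az": 0, "gripper": 0.75}, {"tx": 0, "ty": 0, "tz": -0.7, "ax": 0, "ay": 0, "az": 0, "gripper": 0.75}, {"tx": 0, "ty": 0, "tz": -0.7, "ax": 0, "ay": 0, "az": 0, "gripper": 0.75}]'

```text
time_s: 24.45
tool_pos: [0.4489, 0.3351, 0.1132]
tcp_rot: [2.338, 2.096, 0.015]
ft_force: [0.1, 0.1, 0.5]
width: 0.747
gripper_force: 0.0
```

```bash
python3 to.py .641 .1235 .1 6.8
```

```text
t 24.45 pos [0.4489 0.3351 0.1132] psi 83.75 w 0.747 gf 0.0 F [0.1 0.1 0.5]
t* [-1.264  1.426  0.09 ] a* [ 0.0006 -0.0032  0.4275]
```

>>> servo_tool --commands '[{"tx": -0.88, "ty": 1, "tz": 0, "ax": 0, "ay": 0, "az": 0.3, "gripper": 0.7}, {"tx": -0.88, "ty": 1, "tz": 0, "ax": 0, "ay": 0, "az": 0.3, "gripper": 0.7}, {"tx": -0.88, "ty": 1, "tz": 0, "ax": 0, "ay": 0, "az": 0.3, "gripper": 0.7}, {"tx": -0.88, "ty": 1, "tz": 0, "ax": 0, "ay": 0, "az": 0.3, "gripper": 0.7}, {"tx": -0.88, "ty": 1, "tz": 0, "ax": 0, "ay": 0, "az": 0.3, "gripper": 0.7}, {"tx": -0.88, "ty": 1, "tz": 0, "ax": 0, "ay": 0, "az": 0.3, "gripper": 0.7}, {"tx": -0.88, "ty": 1, "tz": 0, "ax": 0, "ay": 0, "az": 0.3, "gripper": 0.7}, {"tx": -0.88, "ty": 1, "tz": 0, "ax": 0, "ay": 0, "az": 0.3, "gripper": 0.7}]'

```text
time_s: 25.25
tool_pos: [0.5803, 0.1849, 0.1072]
tcp_rot: [3.037, 0.806, -0.002]
ft_force: [0.5, -0.1, -0.6]
width: 0.704
gripper_force: 0.0
```

```bash
python3 to.py .641 .1235 .05 6.8
```

```text
t 25.25 pos [0.5803 0.1849 0.1072] psi 29.72 w 0.704 gf 0.0 F [ 0.5 -0.1 -0.6]
t* [0.149 0.557 0.381] a* [-0.      0.0003  0.1273]
```

>>> servo_tool --commands '[{"tx": 0.15, "ty": 0.557, "tz": 0, "ax": 0, "ay": 0, "az": 0.127, "gripper": 0.7}, {"tx": 0.15, "ty": 0.557, "tz": 0, "ax": 0, "ay": 0, "az": 0.127, "gripper": 0.7}, {"tx": 0.15, "ty": 0.557, "tz": 0, "ax": 0, "ay": 0, "az": 0.127, "gripper": 0.7}, {"tx": 0.15, "ty": 0.557, "tz": 0.25, "ax": 0, "ay": 0, "az": 0.127, "gripper": 0.7}, {"tx": 0.15, "ty": 0.557, "tz": 0.4, "ax": 0, "ay": 0, "az": 0.127, "gripper": 0.7}, {"tx": 0.15, "ty": 0.557, "tz": 0.4, "ax": 0, "ay": 0, "az": 0.127, "gripper": 0.7}]'

```text
time_s: 25.85
tool_pos: [0.6386, 0.1234, 0.0442]
tcp_rot: [3.135, 0.191, -0.011]
ft_force: [-0.7, -0.5, 0.3]
width: 0.699
gripper_force: 0.0
```

```bash
python3 to.py .641 .1235 -.0015 6.8; python3 - <<'E'
from h import *
p,d=ctrl.snapshot("scene"); X=cloud("scene",d)
for y in(.09,.157):
    m=(d>0)&(abs(X[...,0]-.641)<.025)&(abs(X[...,1]-y)<.017)&(X[...,2]>.03)&(X[...,2]<.1)
    P=X[m]; print(y,np.sort(P[:,2])[:8].round(3),P.mean(0).round(3))
E
```

```text
t 25.85 pos [0.6386 0.1234 0.0442] psi 6.97 w 0.699 gf 0.0 F [-0.7 -0.5  0.3]
t* [0.018 0.001 0.305] a* [0.0001 0.0022 0.001 ]
0.09 [0.06  0.06  0.061 0.062 0.063 0.063 0.063 0.063] [0.65  0.094 0.078]
0.157 [0.06  0.062 0.064 0.065 0.066 0.066 0.067 0.068] [0.644 0.162 0.079]
```

>>> servo_tool --commands '[{"tx": 0, "ty": 0, "tz": 0.12, "ax": 0, "ay": 0, "az": 0, "gripper": 0.7}, {"tx": 0, "ty": 0, "tz": 0.25, "ax": 0, "ay": 0, "az": 0, "gripper": 0.7}, {"tx": 0, "ty": 0, "tz": 0.335, "ax": 0, "ay": 0, "az": 0, "gripper": 0.7}, {"tx": 0, "ty": 0, "tz": 0.335, "ax": 0, "ay": 0, "az": 0, "gripper": 0.7}, {"tx": 0, "ty": 0, "tz": 0.335, "ax": 0, "ay": 0, "az": 0, "gripper": 0.1}, {"tx": 0, "ty": 0, "tz": 0.335, "ax": 0, "ay": 0, "az": 0, "gripper": 0.1}, {"tx": 0, "ty": 0, "tz": 0.335, "ax": 0, "ay": 0, "az": 0, "gripper": 0.1}, {"tx": 0, "ty": 0, "tz": 0.335, "ax": 0, "ay": 0, "az": 0, "gripper": 0.1}, {"tx": 0, "ty": 0, "tz": 0.335, "ax": 0, "ay": 0, "az": 0, "gripper": 0.1}, {"tx": 0, "ty": 0, "tz": 0.335, "ax": 0, "ay": 0, "az": 0, "gripper": 0.1}]'

```text
time_s: 26.9
tool_pos: [0.6425, 0.1241, -0.0009]
tcp_rot: [-3.136, -0.189, -0.003]
ft_force: [-0.8, 0.2, 5.9]
width: 0.336
gripper_force: 60.0
```

```bash
python3 to.py .641 .1235 -.0015 6.8
```

```text
t 26.9 pos [ 0.6425  0.1241 -0.0009] psi 6.9 w 0.336 gf 60.0 F [-0.8  0.2  5.9]
t* [-0.011  0.003  0.004] a* [-0.     -0.0007  0.0005]
```

>>> servo_tool --commands '[{"tx": 0, "ty": 0, "tz": -0.15, "ax": 0, "ay": 0, "az": 0, "gripper": 0.1}, {"tx": 0, "ty": 0, "tz": -0.4, "ax": 0, "ay": 0, "az": 0, "gripper": 0.1}, {"tx": 0, "ty": 0, "tz": -0.7, "ax": 0, "ay": 0, "az": 0, "gripper": 0.1}, {"tx": 0, "ty": 0, "tz": -0.7, "ax": 0, "ay": 0, "az": -0.2, "gripper": 0.1}, {"tx": -0.6, "ty": -1, "tz": -0.7, "ax": 0, "ay": 0, "az": -0.2, "gripper": 0.1}, {"tx": -0.6, "ty": -1, "tz": -0.7, "ax": 0, "ay": 0, "az": -0.2, "gripper": 0.1}, {"tx": -0.6, "ty": -1, "tz": -0.7, "ax": 0, "ay": 0, "az": -0.2, "gripper": 0.1}, {"tx": -0.6, "ty": -1, "tz": -0.7, "ax": 0, "ay": 0, "az": -0.2, "gripper": 0.1}, {"tx": -0.6, "ty": -1, "tz": -0.7, "ax": 0, "ay": 0, "az": -0.2, "gripper": 0.1}]'

```text
time_s: 27.8
tool_pos: [0.5317, 0.2644, 0.1029]
tcp_rot: [-2.921, -1.155, 0.002]
ft_force: [0.1, 0.4, -1.1]
width: 0.334
gripper_force: 59.5
```

```bash
python3 to.py .517 .325 .04 84
```

```text
t 27.8 pos [0.5317 0.2644 0.1029] psi 43.15 w 0.334 gf 59.5 F [ 0.1  0.4 -1.1]
t* [ 0.205 -0.362  0.419] a* [-3.000e-04  2.000e-04 -2.269e-01]
```

>>> servo_tool --commands '[{"tx": 0.205, "ty": -0.362, "tz": 0, "ax": 0, "ay": 0, "az": -0.227, "gripper": 0.1}, {"tx": 0.205, "ty": -0.362, "tz": 0, "ax": 0, "ay": 0, "az": -0.227, "gripper": 0.1}, {"tx": 0.205, "ty": -0.362, "tz": 0, "ax": 0, "ay": 0, "az": -0.227, "gripper": 0.1}, {"tx": 0.205, "ty": -0.362, "tz": 0, "ax": 0, "ay": 0, "az": -0.227, "gripper": 0.1}, {"tx": 0.205, "ty": -0.362, "tz": 0, "ax": 0, "ay": 0, "az": -0.227, "gripper": 0.1}, {"tx": 0.205, "ty": -0.362, "tz": 0.2, "ax": 0, "ay": 0, "az": -0.227, "gripper": 0.1}, {"tx": 0.205, "ty": -0.362, "tz": 0.45, "ax": 0, "ay": 0, "az": -0.227, "gripper": 0.1}, {"tx": 0.205, "ty": -0.362, "tz": 0.45, "ax": 0, "ay": 0, "az": -0.227, "gripper": 0.1}, {"tx": 0.205, "ty": -0.362, "tz": 0.45, "ax": 0, "ay": 0, "az": -0.227, "gripper": 0.1}]'

```text
time_s: 28.7
tool_pos: [0.5198, 0.322, 0.0351]
tcp_rot: [-2.34, -2.096, 0.003]
ft_force: [-0.5, -0.5, -0.4]
width: 0.331
gripper_force: 59.6
```

```bash
python3 to.py .517 .325 .0025 84; python3 - <<'E'
from h import *
o=[]
for n,X0 in(("scene",(422,335)),("top",(145,257))):
    p,d=ctrl.snapshot(n); u,v=X0; o.append(cv2.resize(p[v-60:v+60,u-60:u+60],(400,400),interpolation=cv2.INTER_CUBIC))
cv2.imwrite("pics/t1.png",np.clip(1.6*np.hstack(o)[:,:,::-1].astype(float),0,255).astype(np.uint8))
E
```

```text
t 28.7 pos [0.5198 0.322  0.0351] psi 83.7 w 0.331 gf 59.6 F [-0.5 -0.5 -0.4]
t* [ 0.018 -0.02   0.218] a* [-0.0004  0.0003 -0.0017]
```

View pics/t1.png

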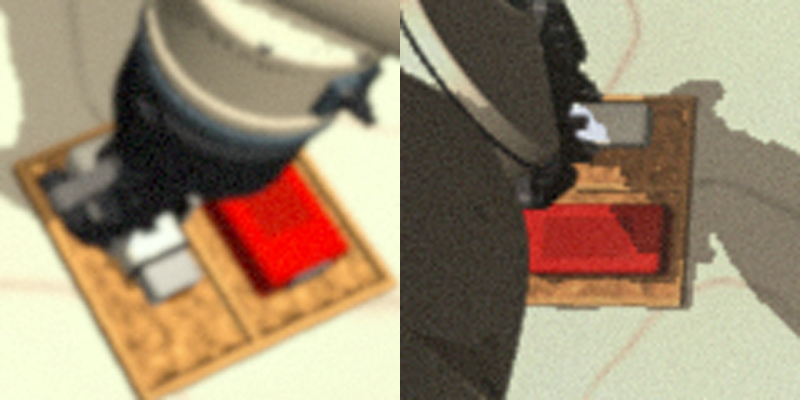

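The case lies flat in the wide compartment, at crop (600,240), and the torch is over the narrow one, at crop (615,125). I'll shift 3 mm and lower.

>>> servo_tool --commands '[{"tx": 0.015, "ty": -0.018, "tz": 0, "ax": 0, "ay": 0, "az": 0, "gripper": 0.1}, {"tx": 0.015, "ty": -0.018, "tz": 0.1, "ax": 0, "ay": 0, "az": 0, "gripper": 0.1}, {"tx": 0.015, "ty": -0.018, "tz": 0.17, "ax": 0, "ay": 0, "az": 0, "gripper": 0.1}, {"tx": 0.015, "ty": -0.018, "tz": 0.205, "ax": 0, "ay": 0, "az": 0, "gripper": 0.1}, {"tx": 0.015, "ty": -0.018, "tz": 0.22, "ax": 0, "ay": 0, "az": 0, "gripper": 0.1}, {"tx": 0.015, "ty": -0.018, "tz": 0.22, "ax": 0, "ay": 0, "az": 0, "gripper": 0.1}]'

```text
time_s: 29.4
tool_pos: [0.5164, 0.3248, 0.003]
tcp_rot: [-2.339, -2.097, 0.004]
ft_force: [-6.5, -3.5, 15.4]
width: 0.332
gripper_force: 61.5
```

```bash
python3 to.py .517 .325 .0025 84
```

```text
t 29.4 pos [0.5164 0.3248 0.003 ] psi 83.76 w 0.332 gf 61.5 F [-6.5 -3.5 15.4]
t* [0.002 0.004 0.003] a* [-0.0006  0.0005 -0.0013]
```

>>> servo_tool --commands '[{"tx": 0, "ty": 0, "tz": 0, "ax": 0, "ay": 0, "az": 0, "gripper": 0.5}, {"tx": 0, "ty": 0, "tz": 0, "ax": 0, "ay": 0, "az": 0, "gripper": 0.5}, {"tx": 0, "ty": 0, "tz": 0, "ax": 0, "ay": 0, "az": 0, "gripper": 0.5}, {"tx": 0, "ty": 0, "tz": -0.15, "ax": 0, "ay": 0, "az": 0, "gripper": 0.5}, {"tx": 0, "ty": 0, "tz": -0.4, "ax": 0, "ay": 0, "az": 0, "gripper": 0.5}, {"tx": 0, "ty": 0, "tz": -0.8, "ax": 0, "ay": 0, "az": 0, "gripper": 0.5}, {"tx": 0, "ty": 0, "tz": -1, "ax": 0, "ay": 0, "az": 0, "gripper": 0.5}, {"tx": 0, "ty": 0, "tz": -1, "ax": 0, "ay": 0, "az": 0, "gripper": 0.5}]'

```text
time_s: 30.2
tool_pos: [0.5207, 0.3273, 0.1583]
tcp_rot: [2.338, 2.096, 0.016]
ft_force: [0.4, 0.5, 0.6]
width: 0.501
gripper_force: 0.0
```

>>> servo_tool --commands '[{"tx": 1, "ty": -0.5, "tz": -0.3, "ax": 0, "ay": 0, "az": 0, "gripper": 0.5}, {"tx": 1, "ty": -0.5, "tz": -0.3, "ax": 0, "ay": 0, "az": 0, "gripper": 0.5}, {"tx": 1, "ty": -0.5, "tz": -0.3, "ax": 0, "ay": 0, "az": 0, "gripper": 0.5}, {"tx": 1, "ty": -0.5, "tz": -0.3, "ax": 0, "ay": 0, "az": 0, "gripper": 0.5}, {"tx": 1, "ty": -0.5, "tz": -0.3, "ax": 0, "ay": 0, "az": 0, "gripper": 0.5}]'

```text
time_s: 30.7
tool_pos: [0.4578, 0.4858, 0.1972]
tcp_rot: [-2.335, -2.101, -0.002]
ft_force: [0.6, 0.2, 0.5]
width: 0.498
gripper_force: 0.0
```

```bash
python3 to.py; python3 - <<'E'
from h import *
np.set_printoptions(precision=3,suppress=True)
from fit import top
for n in("scene","top"):
    p,d=ctrl.snapshot(n); np.savez(n+"2.npz",p=p,d=d)
    cv2.imwrite(f"pics/{n}2.png",np.clip(1.6*p[:,:,::-1].astype(float),0,255).astype(np.uint8))
    red=lambda H:(H[...,1]>120)&((H[...,0]<8)|(H[...,0]>172)); grn=lambda H:(abs(H[...,0]-65)<25)&(H[...,1]>60)
    for k,a in {"case":(.4455,.3326,.07,.027,.042,red),"torch":(.517,.325,.06,.019,.034),"fob":(.427,-.332,.03,.014,.03),"green":(.524,-.315,.06,.085,.11,grn),"orange":(.468,-.14,.06,.088,.11)}.items():
        try: print(n,k,*top(n,n+"2.npz",*a))
        except Exception as e: print(n,k,e)
a=cv2.imread("pics/scene2.png");b=cv2.imread("pics/top2.png")
m=np.vstack([np.hstack([cv2.resize(a[75:165,195:315],(400,300),interpolation=2),cv2.resize(b[185:275,355:475],(400,300),interpolation=2)]),np.hstack([cv2.resize(a[290:395,355:495],(400,300),interpolation=2),cv2.resize(b[215:305,85:205],(400,300),interpolation=2)])])
cv2.imwrite("pics/fin.png",m)
E
```

```text
t 30.7 pos [0.4578 0.4858 0.1972] psi 83.96 w 0.498 gf 0.0 F [0.6 0.2 0.5]
scene case 1644 mean [449.62 333.04] rect [447.11 330.58] [100.59  48.26] ang 83.8 pca 84.1 size~ [99.06 48.21] z 34.0213152123181
scene torch 856 mean [519.72 323.53] rect [518.3  322.51] [80.13 31.04] ang 85.4 pca 84.7 size~ [78.6 29.5] z 25.603278179837318
scene fob 90 mean [ 432.65 -330.46] rect [ 431.63 -331.84] [37.22 22.22] ang 87.2 pca 87.2 size~ [39.47 21.91] z 19.631750370320113
scene green 68 mean [ 525.93 -312.9 ] rect [ 524.96 -317.03] [57.79  8.1 ] ang 84.0 pca 84.3 size~ [59.96  8.31] z 93.10478465577937
scene orange 122 mean [ 469.92 -132.39] rect [ 467.72 -133.35] [ 8.56 59.22] ang -4.0 pca -3.0 size~ [58.23  8.14] z 94.74349227460394
top case 919 mean [446.97 327.93] rect [447.5  330.23] [102.    45.53] ang 84.1 pca 83.9 size~ [99.68 47.21] z 34.89388455080788
top torch 425 mean [517.35 319.57] rect [518.66 320.91] [79.34 30.48] ang 83.8 pca 83.4 size~ [80.41 28.72] z 26.513125638781055
top fob 166 mean [ 430.81 -333.66] rect [ 430.87 -334.57] [39.72 21.34] ang 83.2 pca 82.0 size~ [39.05 22.54] z 20.113518238713766
top green 103 mean [ 523.82 -317.94] rect [ 523.78 -319.19] [58.27  6.89] ang 83.6 pca 84.1 size~ [57.82  7.51] z 93.46242963743457
top orange 111 mean [ 466.9  -134.53] rect [ 467.98 -135.16] [ 8.21 56.36] ang -3.8 pca -2.8 size~ [56.77  8.61] z 95.7628671763201
```

View pics/fin.png

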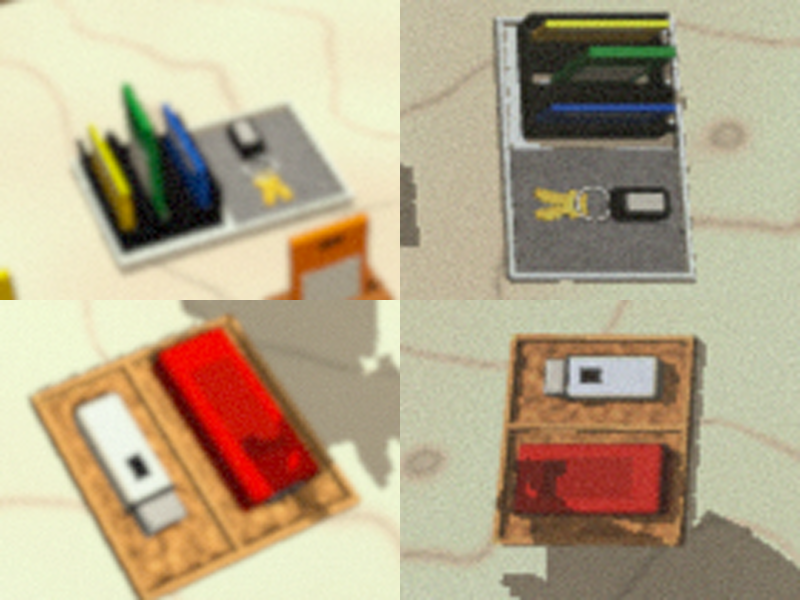

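All four are in place. Measured tops are case 34, torch 26, fob 20 and green card about 93.5–94 mm, so everything is flat or fully down. The orange card has not moved.

```bash
python3 -c "from rig import ctrl; print(ctrl.hand_in())"
```

```text
the job is handed in; nothing more can be done
None
```

I handed the job in at about 31 s of the 102 s allowed: keys and green card are in the guest tray, case and torch in the bamboo tray, all measured flat or fully down in both camera views. The orange card is still in its stand and I kept clear of the paperweight, though I didn't re-measure the paperweight at the end.

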